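Pump down and vent the sample line

ROBOT

A 6-joint arm with a two-finger parallel gripper is mounted at the origin on the work surface. World frame = base frame: x ahead of the robot, y to its left, z up, the work surface at z = 0. Lengths are in m, angles in rad, forces in N, time in s.
With the tool pointing down it reaches from about 0.375 to 0.975 m from the base axis. Payload 3.8 kg.
Tool frame: the origin (TCP) lies at the very end of the fingers, on their centre line; the grasp point (between the pads) lies 19 mm behind it; z points along the fingers, y is the direction in which the jaws open and shut (so a half turn about z gives the same grasp; the last joint's range is limited). The gripper opens to 85 mm and grips with 20 to 120 N. Pads are 22 mm wide; open, the fingers measure 114 mm over their backs; the gripper's body (76 mm by 85 mm) begins 54 mm behind the grasp point. The pads swing forward as they close: fully open they stand 13 mm farther back than shut.
Start: joints at [-1.266, 0.264, 1.604, -0, 1.274, -0.037], TCP at [0.226, -0.636, 0.231] pointing down, gripper open.
Joint ranges: [-2.63, 2.63], [-0.94, 2.18], [0.31, 2.57], [-1.31, 4.45], [0, 2.66], [-2.55, 2.55]. Speed limits (rad/s): [2.57, 2.57, 3.14, 3.14, 3.14, 3.14].

INTERFACE

Orientations are given as a rotation vector (axis times angle).
In Python, from workcell import read_state, read_camera, camera_info, finish_job gives the robot as it stands. The module is installed in compiled form; this text tells all that it offers.
- The arm moves only by the tool play_rows, never from a script. Its argument "motion" is a list of rows, each a list of 5 numbers: the shift along the tool's x, y, z in units of 1000 mm (1.0 is 1000 mm), then the turn about the tool's z in units of 2 pi rad (1.0 is 2 pi rad), then the finger opening in mm, from 0 to 85.4. A call has 1 to 5 rows; each row shifts and turns the commanded pose from where the row before left it, along the tool's axes as they then stand; what a row does not reach is not made up. A row lasts 1/8 s, in which the tool goes at most 62.5 mm and 10.7 degrees, less where a joint would pass 70% of its speed; a pose out of reach is approached as far as the arm can. A call with a number of a shift or a turn outside -1 to 1 is refused whole. A call with a gripper value outside its range is refused whole. The fingers move at their own pace and stop on an object; "squeeze" is the grip in N (left out, the last holds). Time passes only in rows, so rows that do not move let the fingers close. It gives the time, the measured TCP pose, the force and the opening at its end, in the units of the state.
- read_state(): the state, without advancing time (a new reading comes with each control period).
- read_camera(name): name is "scene" or "top"; returns the picture (384x512x3 uint8, red, green, blue); there is no depth.
- camera_info(name): a dict with "intrinsics" (3x3 intrinsics, pixels), "pose" (4x4, takes a point from camera to world coordinates). Camera axes: x right, y down, z forward; pixel columns grow to the right and rows downward; lengths in m; the calibration is good to about 2 mm. A picture is of the moment at which its call begins. camera_info takes no time and is no camera call.
- finish_job(): hands the job in, once; it reports no verdict.
The state is a dict: "time": time; "q": joint angles; "joint_vel": joint speeds; "joint_torque": joint torques, N m; "tool_pos": TCP position; "tcp_rot": TCP orientation; "wrist_force": force on the tool from outside, world axes, zero at the start; "torque": the same for the moment, N m; "width": opening from 0.0 (shut) to 1.0 (fully open).
Only numpy, scipy, OpenCV 4.12 (cv2) and the standard library are available. Lean on these libraries where they do the work, as an engineer would, in place of code of your own. Each camera call takes 0.05 s, during which the arm holds its last target. There are 200 camera calls.

TASK

Get the vacuum sampling bench ready and purge its line. First stand every fallen canister upright, cap up, in the lane tray with its neighbours; only then turn the cock fully open, push the spring-centred lever right over towards the cock, hold it there for three seconds and let it spring back to centre; then turn the cock fully shut, push the lever right over the other way for three seconds to vent, and let it centre again. Never vent (lever over away from the cock) while the cock is open, finish with all canisters standing in the lane, and leave the other things on the bench where they are.

Things in the scene. Friction and masses are not known exactly. Their poses are not given: they have to be found in the camera images.
- lane: Shallow fixed aluminium tray, the lane, 160 (its x) x 450 (its y) mm, with a black mat. Origin at the centre of its underside, on the table; its inner floor is 6 mm above that. Long rims 6 mm thick and 18 mm high at x = +-77 mm, end rims 12 mm high at y = +-222 mm. It lies on the left or the right of the bench. Four canister places about 110 mm apart along its y (y about -165, -55, 55, 165 mm); a canister may stand anywhere in the tray, and its final yaw does not matter.
- cock_axis (a point): On the vertical turning axis of the cock (quarter-turn ball valve) at the mid-height of its handle, 99 mm above the table. The axes of this point turn with the handle, whose bar points along its -x. The brass valve body below ends 62 mm above the table, the steel stem (20 mm thick) 92 mm above it.
- cock_tip (a point): The free end of the cock's handle, 98 mm from its axis. The handle is a level flat bar, 18 mm wide and 16 mm thick over its black sleeve. From 30 mm off the axis outwards there is free space beside it and 80 mm below it, down to the base plate; when open, the pipe (top 51 mm above the table) runs below it.
- cock (a joint): Angle of the cock handle, rad: 0 = shut (hard stop; the handle points square to the pipe, along -x of the valve stand, towards the robot's side), 1.571 = open (hard stop; handle in line with the pipe, along +y of the stand, away from the lever). It grows clockwise seen from above and stays where left; friction 0.2 N m. It may start slightly off shut.
- stand: Fixed valve stand: grey base plate 170 (x) x 250 (y) mm, 12 mm thick, with a steel pipe along its y. Origin at the centre of its underside on the table. Cock axis at (20, 45) mm, lever pivot at (20, -65) mm and 68 mm above the table; the lever's aluminium block is 56 x 64 mm, top 62 mm above the table.
- lever_ball (a point): Centre of the lever's black ball knob (34 mm diameter) on a 12 mm steel stick, 100 mm from the pivot: 168 mm above the table when centred.
- lever (a joint): Lean of the lever, rad: 0 = centred (upright), +0.55 = fully over towards the cock (stand's +y), -0.55 = fully over away from the cock (stand's -y), hard stops. A spring of 1.2 N m/rad (about 7 N at the ball when fully over) brings it back to the centre.
- canister_a: Square aluminium canister, body 46 x 46 x 84 mm, white round cap (30 mm diameter) reaching 64 mm from the origin along its +z. Origin in the middle of the square part, 42 mm above its base, +z towards the cap. 0.12 to 0.25 kg. In the lane, fallen at the start, lying with its cap roughly towards the far side of the lane (the lane's +x, away from the robot); may be absent. All canisters look alike.
- canister_b: Square aluminium canister, body 46 x 46 x 84 mm, white round cap (30 mm diameter) reaching 64 mm from the origin along its +z. Origin in the middle of the square part, 42 mm above its base, +z towards the cap. 0.12 to 0.25 kg. In the lane, fallen at the start, lying with its cap roughly towards the far side of the lane (the lane's +x, away from the robot); may be absent. All canisters look alike.
- canister_c: Square aluminium canister, body 46 x 46 x 84 mm, white round cap (30 mm diameter) reaching 64 mm from the origin along its +z. Origin in the middle of the square part, 42 mm above its base, +z towards the cap. 0.12 to 0.25 kg. In the lane, fallen at the start, lying with its cap roughly towards the far side of the lane (the lane's +x, away from the robot); may be absent. All canisters look alike.
- canister_d: Square aluminium canister, body 46 x 46 x 84 mm, white round cap (30 mm diameter) reaching 64 mm from the origin along its +z. Origin in the middle of the square part, 42 mm above its base, +z towards the cap. 0.12 to 0.25 kg. In the lane, standing at the start. All canisters look alike.
- multimeter: Bystander, leave it where it is: yellow and black hand meter, 85 x 165 x 40 mm. Origin at the centre of its underside.
- wrench: Bystander, leave it where it is: steel wrench, 170 mm, lying. Origin at the centre of its underside.
- tape: Bystander, leave it where it is: blue roll of tape, 90 mm across, 24 mm high, lying flat. Origin at the centre of its underside.
- mug: Bystander, leave it where it is: white mug, 80 mm across, 90 mm high. Origin at the centre of its underside.
- adapter: Bystander, leave it where it is: black power brick, 50 x 110 x 32 mm. Origin at the centre of its underside.
- jar: Bystander, leave it where it is: small jar, 56 mm across, 60 mm high. Origin at the centre of its underside.

How it is judged:
By the outcome, as a careful person would: the job done as asked, in the order asked, and still so for the second after the job is handed in, with the robot touching nothing.
Of canister_a, canister_b, canister_c only 2 to 3 are there at a start; the rules pass over those that are not, and their reading is None.
At some moment in a run one of canister_a, canister_b, canister_c, canister_d may be knocked a few centimetres aside while the robot is not near it.
Once in a run the grip may slacken for a moment while it holds something.
It also fails if it takes over 210 s, if anything falls off the work surface, if the arm or the gripper's body presses on something with over 40 N, if the wrist force passes 120 N, or if a joint passes its speed limit or range.

## Working session

There is one attempt and no reset: what is moved stays moved. The work goes in short steps, Python scripts to look and compute and a tool call to move; the robot and the scene stay as the last step left them, time stands still between calls to the robot, and variables do not carry over. Pictures are saved under pics/ and viewed, about 12 in all and at most 16, crops included, and the job is handed in when it is done.

Besides the shell and the picture viewer there is one more tool, called after "Emit:" as name(argument=value, ...) on one line, values as JSON. play_rows: Moves the arm, as the interface text tells. Shifts and turns lie within -1 to 1; 1 stands for 1000 mm of shift or 2 pi rad of turn. Its arguments: {"type":"object","properties":{"motion":{"type":"array","items":{"type":"array","items":{"type":"number"}}},"squeeze":{"type":"number"}},"required":["motion"]}

```bash
mkdir -p pics; python3 - <<'E'
from workcell import *
import cv2,numpy as np
for n in ("scene","top"):
    i=camera_info(n);print(n,np.round(i["intrinsics"],1).tolist(),np.round(i["pose"],4).tolist())
    im=read_camera(n);cv2.imwrite(f"pics/{n}0.png",cv2.resize(im[:,:,::-1],None,fx=1.5,fy=1.5,interpolation=cv2.INTER_CUBIC))
s=read_state();print({k:np.round(v,3).tolist() for k,v in s.items()})
E
```

```text
scene [[358.7, 0.0, 260.4], [0.0, 358.7, 194.1], [0.0, 0.0, 1.0]] [[0.064, 0.709, -0.7023, 1.2524], [0.9979, -0.0525, 0.0379, -0.0535], [-0.01, -0.7033, -0.7109, 0.8448], [0.0, 0.0, 0.0, 1.0]]
top [[439.5, 0.0, 258.6], [0.0, 439.5, 190.4], [0.0, 0.0, 1.0]] [[0.0155, -0.9909, 0.1334, 0.3693], [-0.9993, -0.0198, -0.0305, 0.008], [0.0329, -0.1329, -0.9906, 1.2058], [0.0, 0.0, 0.0, 1.0]]
{'time': 0.1, 'q': [-1.266, 0.265, 1.605, 0.0, 1.274, -0.037], 'joint_vel': [-0.0, -0.001, -0.003, -0.0, 0.001, 0.0], 'joint_torque': [0.0, -51.671, -36.859, -0.0, 0.006, -0.0], 'tool_pos': [0.226, -0.635, 0.23], 'tcp_rot': [-3.094, -0.534, 0.0], 'wrist_force': [0.184, -0.205, 0.873], 'torque': [-0.004, -0.021, -0.011], 'width': 1.0}
```

View pics/scene0.png

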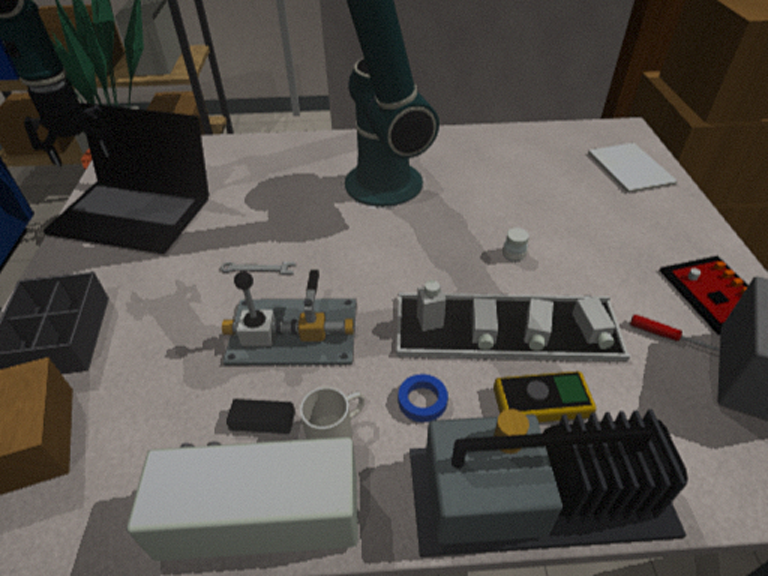

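View pics/top0.png

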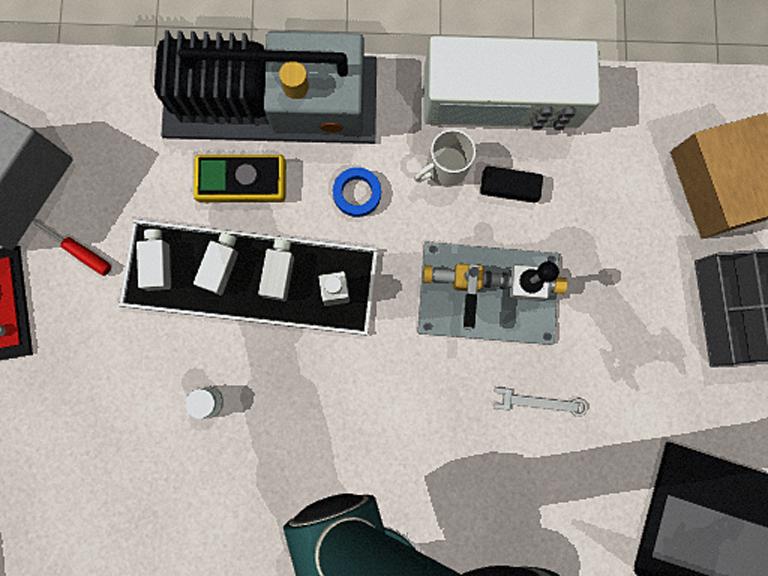

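The scene camera looks towards the robot and the top camera has +x up and +y left. Both show three fallen canisters, caps towards +x, at display (152,260), (216,262) and (277,268) in the top view. The standing one is at (333,287), the stand is on the right with the lever ball at (547,271), and the cock handle points towards the robot at (470,310). Next I'll measure.

```bash
cat > h.py <<'E'
from workcell import *
import cv2,numpy as np
np.set_printoptions(suppress=True,precision=4)
INFO={n:camera_info(n) for n in("scene","top")}
def ray(n,uv):
    K,T=np.array(INFO[n]["intrinsics"]),np.array(INFO[n]["pose"])
    return T[:3,3],T[:3,:3]@np.linalg.solve(K,[uv[0],uv[1],1.])
def onz(n,uv,z):
    o,d=ray(n,uv);return o+d*(z-o[2])/d[2]
def tri(uv1,uv2):   # scene, top
    (a,d),(b,e)=ray("scene",uv1),ray("top",uv2)
    s=np.linalg.lstsq(np.c_[d,-e],b-a,rcond=None)[0]
    p,q=a+s[0]*d,b+s[1]*e;return (p+q)/2,np.linalg.norm(p-q)
def proj(n,p):
    K,T=np.array(INFO[n]["intrinsics"]),np.array(INFO[n]["pose"])
    c=K@(T[:3,:3].T@(np.array(p)-T[:3,3]));return c[:2]/c[2]
def grab(n): return read_camera(n)[:,:,::-1].copy()
def crop(im,box,f,name):
    x0,y0,x1,y1=box;cv2.imwrite(f"pics/{name}.png",cv2.resize(im[y0:y1,x0:x1],None,fx=f,fy=f,interpolation=cv2.INTER_CUBIC))
E
python3 - <<'E'
from h import *
im=grab("top");cv2.imwrite("/tmp/top.png",im)
for c in [(133,222),(378,248),(368,333),(120,307)]: print("lane corner",onz("top",np.array(c)/1.5,.015))
crop(im,(75,140,260,230),4.3,"lane_t1")
g=cv2.cvtColor(im,cv2.COLOR_BGR2GRAY)
m=np.zeros_like(g);poly=(np.array([(139,229),(371,253),(362,326),(127,301)])/1.5).astype(int)
cv2.fillPoly(m,[poly],255)
for th in(120,190):
  cs,_=cv2.findContours(((g>th)&(m>0)).astype(np.uint8),cv2.RETR_EXTERNAL,cv2.CHAIN_APPROX_NONE)
  for c in cs:
    if cv2.contourArea(c)>60: print(th,cv2.contourArea(c),cv2.minAreaRect(c))
E
```

```text
lane corner [0.6376 0.4382 0.015 ]
lane corner [ 0.5991 -0.0095  0.015 ]
lane corner [0.4428 0.0059 0.015 ]
lane corner [0.4816 0.4508 0.015 ]
120 267.0 ((221.838134765625, 190.44796752929688), (17.106435775756836, 17.486576080322266), 81.25383758544922)
120 513.5 ((183.16000366210938, 179.1199951171875), (16.815231323242188, 36.85040283203125), 10.30484676361084)
120 507.5 ((142.93101501464844, 174.17239379882812), (16.71257972717285, 38.253238677978516), 21.801410675048828)
120 536.5 ((99.5, 172.0), (38.0, 17.0), 90.0)
190 181.5 ((221.69000244140625, 190.32998657226562), (16.687721252441406, 16.82914161682129), 81.8698959350586)
190 445.5 ((182.72015380859375, 181.41114807128906), (16.060272216796875, 31.50144386291504), 10.491477012634277)
190 448.5 ((141.56187438964844, 177.13917541503906), (15.938669204711914, 30.8721981048584), 21.037511825561523)
190 480.5 ((99.36042785644531, 171.87075805664062), (37.81819534301758, 16.18034553527832), 87.79740142822266)
```

View pics/lane_t1.png

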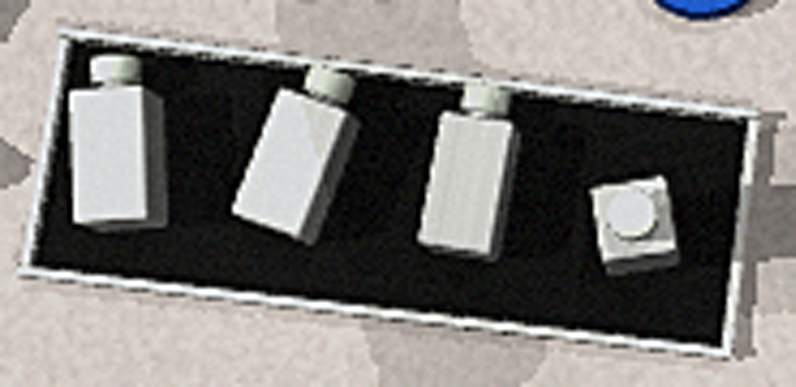

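The crop shows three lying canisters and one standing at crop (633,215). Caps lie close to the far rim. Next I'll compute poses in the lane and world frames.

```bash
python3 - <<'E'
from h import *
C=np.array([(133,222),(378,248),(368,333),(120,307)])/1.5
P=np.array([onz("top",c,.015) for c in C]);ctr=P.mean(0)[:2]
ydir=(P[0]-P[1]+P[3]-P[2])[:2];ydir/=np.linalg.norm(ydir);xdir=np.array([ydir[1],-ydir[0]])
print("lane",ctr,"xdir",xdir,"yaw",np.degrees(np.arctan2(xdir[1],xdir[0])))
im=cv2.imread("/tmp/top.png");g=cv2.cvtColor(im,cv2.COLOR_BGR2GRAY)
R={"C":((182.72,181.41),(16.06,31.5),10.49),"B":((141.56,177.14),(15.94,30.87),21.04),"A":((99.36,171.87),(16.18,37.82),-2.2)}
for k,(c,(w,h),a) in R.items():
    a=np.radians(a);u=np.array([-np.sin(a),np.cos(a)]);b=np.array(c)+u*h/2
    B=onz("top",b,.052);M=onz("top",np.array(c)-u*2,.052)
    d=(M-B)[:2];d/=np.linalg.norm(d)
    l=lambda p:np.array([(p[:2]-ctr)@xdir,(p[:2]-ctr)@ydir])
    print(k,"base",B[:2],"lane",l(B),"yaw",np.degrees(np.arctan2(d[1],d[0])),"origin",B[:2]+.042*d,"capend lane",l(B[:2]+.106*d),"width mm",w/439.5*1153)
    # line profile along axis
    pr=[g[int(round(y)),int(round(x))] for x,y in[np.array(c)+u*t for t in np.arange(-26,24)]]
    print(" ".join(map(str,pr)))
E
```

```text
lane [0.5403 0.2213] xdir [ 0.9963 -0.0861] yaw -4.941932582623389
C base [0.5035 0.1793] lane [-0.033  -0.0451] yaw -8.150254337496177 origin [0.545  0.1733] capend lane [ 0.0728 -0.051 ] width mm 42.13237770193401
175 178 198 171 221 220 217 222 224 155 225 202 210 204 207 205 205 209 208 206 204 204 208 207 209 206 207 206 207 205 205 207 203 207 206 206 205 206 203 210 204 218 179 64 19 16 13 21 8 11
B base [0.5154 0.2943] lane [-0.0311  0.0705] yaw -17.930742425830555 origin [0.5553 0.2814] capend lane [0.0722 0.0467] width mm 41.817565415244594
93 215 136 222 219 219 219 218 224 150 78 213 208 203 205 207 218 218 217 219 214 216 218 220 217 219 216 220 218 217 215 216 219 219 219 218 218 217 217 216 224 238 86 11 21 18 18 16 31 19
A base [0.5156 0.3877] lane [-0.0389  0.1636] yaw 5.753379278159992 origin [0.5574 0.3919] capend lane [0.0652 0.1832] width mm 42.447189988623435
172 182 237 73 119 0 66 244 221 218 217 222 214 172 201 221 221 220 217 216 219 218 216 218 219 220 216 223 220 217 216 218 216 220 217 216 219 218 217 217 216 216 220 221 233 64 75 58 12 12
```

```bash
cat >> h.py <<'E'
from scipy.spatial.transform import Rotation as Ro
def go(x,y,z,yawdeg=None):
    """shift in tool axes after turning to yaw (of tool x), and the turn in units of 2pi"""
    s=read_state();R=Ro.from_rotvec(s["tcp_rot"]).as_matrix();yaw=np.degrees(np.arctan2(R[1,0],R[0,0]))
    t=0 if yawdeg is None else ((yaw-yawdeg+180)%360-180)/360
    R2=R@Ro.from_euler("z",t*2*np.pi).as_matrix()
    sh=R2.T@(np.array([x,y,z])-s["tool_pos"])
    print(f"yaw {yaw:.2f} turn {t:.4f} shift {np.round(sh,4)} |{np.linalg.norm(sh)/.0625:.1f} rows| pos {np.round(s['tool_pos'],4)} F {np.round(s['wrist_force'],1)} w {s['width']:.3f} t {s['time']:.2f}")
E
python3 -c "
from h import *
go(.6055,.1647,.20,-8.15)"
```

```text
yaw 19.58 turn 0.0770 shift [ 0.2622 -0.8458  0.0314] |14.2 rows| pos [ 0.2261 -0.6354  0.2302] F [0.2 0.8 0.9] w 1.002 t 0.15
```

Emit:
play_rows(motion=[[0, 0, 0, 0.0257, 85], [0, 0, 0, 0.0257, 85], [0, 0, 0, 0.0256, 85], [0.0175, -0.056, 0, 0, 85], [0.0175, -0.056, 0, 0, 85]], squeeze=20)

```text
time: 0.78
tool_pos: [0.2768, -0.529, 0.2305]
tcp_rot: [-3.132, 0.226, 0.0]
wrist_force: [1.0, 0.6, 0.9]
width: 0.995
```

Emit:
play_rows(motion=[[0.0175, -0.056, 0, 0, 85], [0.0175, -0.056, 0, 0, 85], [0.0175, -0.056, 0, 0, 85], [0.0175, -0.056, 0, 0, 85], [0.0175, -0.056, 0, 0, 85]])

```text
time: 1.4
tool_pos: [0.4034, -0.2634, 0.2312]
tcp_rot: [-3.134, 0.224, -0.0]
wrist_force: [1.0, 0.0, -0.1]
width: 0.994
```

Emit:
play_rows(motion=[[0.0175, -0.056, 0, 0, 85], [0.0175, -0.056, 0, 0, 85], [0.0175, -0.056, 0, 0, 85], [0.0175, -0.056, 0, 0, 85], [0.0175, -0.056, 0, 0, 85]])

```text
time: 2.02
tool_pos: [0.5296, 0.0014, 0.2312]
tcp_rot: [3.134, -0.223, 0.0]
wrist_force: [1.8, 0.1, -0.8]
width: 0.995
```

```bash
python3 -c "
from h import *
go(.6055,.1647,.10,-8.15)"
```

```text
yaw -8.12 turn 0.0001 shift [ 0.0519 -0.1724  0.1312] |3.6 rows| pos [0.5296 0.0014 0.2312] F [ 1.8  0.1 -0.8] w 0.995 t 2.02
```

Emit:
play_rows(motion=[[0.0173, -0.0575, 0, 0, 70], [0.0173, -0.0575, 0, 0, 70], [0.0173, -0.0575, 0, 0, 70], [0, 0, 0.06, 0, 70], [0, 0, 0.06, 0, 70]])

```text
time: 2.65
tool_pos: [0.606, 0.1644, 0.1106]
tcp_rot: [-3.133, 0.22, -0.004]
wrist_force: [0.6, 0.6, -1.0]
width: 0.821
```

Emit:
play_rows(motion=[[0, 0, 0.04, 0, 70], [0, 0, 0, 0, 70]])

```text
time: 2.9
tool_pos: [0.6008, 0.1621, 0.0665]
tcp_rot: [3.131, -0.222, -0.015]
wrist_force: [-0.9, -0.7, 0.5]
width: 0.82
```

```bash
python3 -c "
from h import *
go(.6055,.1647,.022,-8.15)
im=grab('scene');crop(im,(240,150,440,260),4,'s1')"
```

```text
yaw -8.13 turn 0.0001 shift [ 0.0047 -0.0034  0.0444] |0.7 rows| pos [0.6008 0.1621 0.0665] F [-0.9 -0.7  0.5] w 0.820 t 2.90
```

View pics/s1.png

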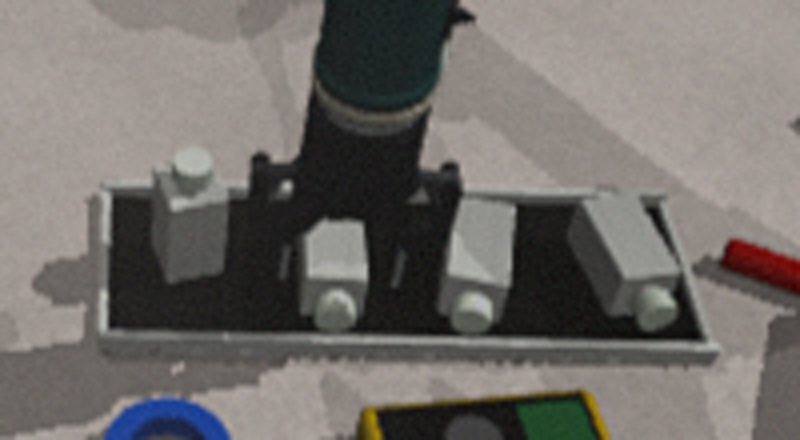

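The crop shows the fingers at crop (285,275) and (400,270), straddling canister C, but the TCP is a few mm off its command. I'll settle and recheck.

Emit:
play_rows(motion=[[0, 0, 0, 0, 70], [0, 0, 0, 0, 70]])

```text
time: 3.2
tool_pos: [0.6072, 0.1634, 0.0743]
tcp_rot: [-3.132, 0.223, -0.008]
wrist_force: [-0.5, 0.1, 1.3]
width: 0.823
```

```bash
python3 -c "
from h import *
go(.6055,.1647,.022,-8.15);print(read_state()['q'])"
```

```text
yaw -8.14 turn 0.0000 shift [-0.0021 -0.001   0.0523] |0.8 rows| pos [0.6072 0.1634 0.0743] F [-0.5  0.1  1.3] w 0.823 t 3.20
[0.2232 0.3125 1.85   0.     0.974  1.9362]
```

Emit:
play_rows(motion=[[-0.001, 0, 0.02, 0, 65], [0, 0, 0.015, 0, 60], [0, 0, 0.01, 0, 60], [0, 0, 0.005, 0, 60], [0, 0, 0, 0, 60]])

```text
time: 3.82
tool_pos: [0.6036, 0.1631, 0.0205]
tcp_rot: [3.133, -0.223, -0.002]
wrist_force: [-1.1, 0.1, 0.4]
width: 0.704
```

Emit:
play_rows(motion=[[0, 0, 0, 0, 45], [0, 0, 0, 0, 25], [0, 0, 0, 0, 15], [0, 0, 0, 0, 15], [0, 0, 0, 0, 15]])

```text
time: 4.45
tool_pos: [0.6047, 0.1633, 0.022]
tcp_rot: [-3.133, 0.223, -0.002]
wrist_force: [0.8, 0.4, 4.0]
width: 0.338
```

```bash
python3 -c "
from h import *
go(.6055,.1647,.022,-8.15)
im=grab('scene');crop(im,(260,165,420,255),5,'s2')"
```

```text
yaw -8.14 turn 0.0000 shift [ 0.0006 -0.0015  0.    ] |0.0 rows| pos [0.6047 0.1633 0.022 ] F [0.8 0.4 4. ] w 0.338 t 4.45
```

View pics/s2.png

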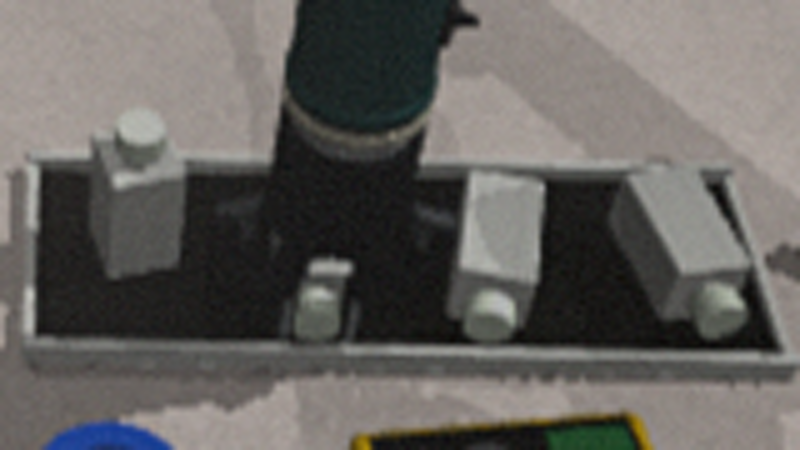

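The cap is held: opening 29 mm, and the fingers sit either side of the cap at crop (320,310). I'll lift gently while moving back and let it swing.

Emit:
play_rows(motion=[[-0.004, 0, -0.012, 0, 15], [-0.008, 0, -0.016, 0, 15], [-0.01, 0, -0.016, 0, 15], [-0.01, 0, -0.014, 0, 15], [-0.008, 0, -0.01, 0, 15]])

```text
time: 5.12
tool_pos: [0.5639, 0.169, 0.0907]
tcp_rot: [-3.133, 0.222, -0.002]
wrist_force: [-0.8, 0.3, -3.0]
width: 0.338
```

Emit:
play_rows(motion=[[-0.006, 0, -0.01, 0, 15], [-0.004, 0, -0.006, 0, 15], [0, 0, 0, 0, 15], [0, 0, 0, 0, 15], [0, 0, 0, 0, 15]])

```text
time: 5.75
tool_pos: [0.5544, 0.17, 0.1047]
tcp_rot: [3.133, -0.223, -0.001]
wrist_force: [0.3, 1.1, -2.4]
width: 0.336
```

```bash
python3 -c "
from h import *
go(.55,.1647,.022,-8.15)
im=grab('scene');crop(im,(260,145,420,255),5,'s3')"
```

```text
yaw -8.15 turn 0.0000 shift [-0.0035  0.0059  0.0827] |1.3 rows| pos [0.5544 0.17   0.1047] F [ 0.3  1.1 -2.4] w 0.336 t 5.75
```

View pics/s3.png

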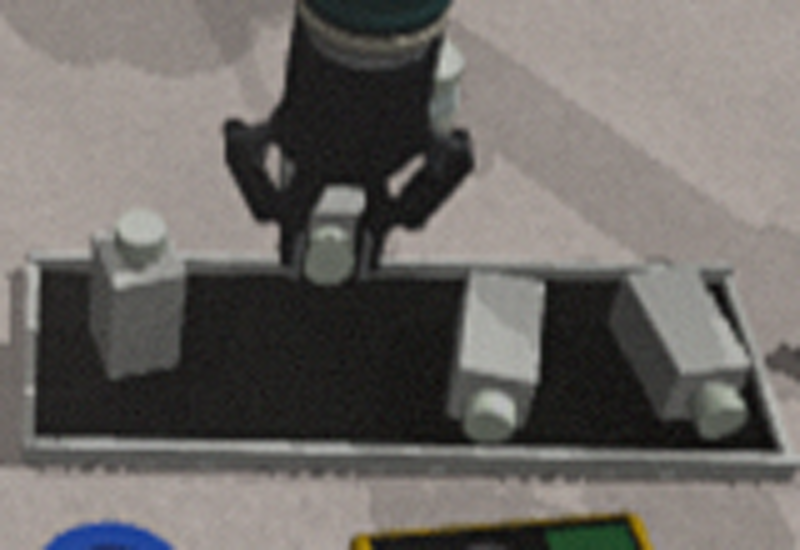

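Still held level (body seen end-on at crop (335,235)), so the pads resist rotation. I'll lower it just above the floor and push the lower base edge against the near rim, moving in an arc so it pitches cap-up.

```bash
cat >> h.py <<'E'
CT=np.array([.5403,.2213]);XD=np.array([.9963,-.0861]);YD=np.array([.0861,.9963])
def lane(x,y): return CT+x*XD+y*YD
def tolane(p): return np.array([(np.array(p)[:2]-CT)@XD,(np.array(p)[:2]-CT)@YD])
E
python3 -c "
from h import *
print(tolane(read_state()['tool_pos']))
go(*lane(.038,-.05),.027,-4.94)
th=np.radians([0,10,20,30,40,50,60,70,80,88]);L,s=.102,.006
print(np.c_[np.degrees(th),L*np.cos(th)-(.023-s)*np.sin(th)-.074,L*np.sin(th)+(.023-s)*np.cos(th)+.018-.007])"
```

```text
[ 0.0185 -0.0498]
yaw -8.15 turn -0.0089 shift [0.0196 0.0001 0.0777] |1.3 rows| pos [0.5544 0.1701 0.1047] F [-0.1 -0.3 -1.7] w 0.339 t 5.80
[[ 0.      0.028   0.028 ]
 [10.      0.0235  0.0455]
 [20.      0.016   0.0619]
 [30.      0.0058  0.0767]
 [40.     -0.0068  0.0896]
 [50.     -0.0215  0.1001]
 [60.     -0.0377  0.1078]
 [70.     -0.0551  0.1127]
 [80.     -0.073   0.1144]
 [88.     -0.0874  0.1135]]
```

Emit:
play_rows(motion=[[0.0196, 0, 0, -0.0089, 15], [0, 0, 0.025, 0, 15], [0, 0, 0.025, 0, 15], [0, 0, 0.018, 0, 15], [0, 0, 0.01, 0, 15]])

```text
time: 6.42
tool_pos: [0.5743, 0.1674, 0.0266]
tcp_rot: [3.139, -0.135, 0.0]
wrist_force: [1.3, -0.8, 1.2]
width: 0.34
```

Emit:
play_rows(motion=[[0, 0, 0, 0, 15], [-0.008, 0, 0, 0, 15], [-0.006, 0, -0.005, 0, 15], [-0.003, 0, -0.008, 0, 15], [-0.003, 0, -0.007, 0, 15]])

```text
time: 7.05
tool_pos: [0.556, 0.1693, 0.0495]
tcp_rot: [-3.138, 0.135, -0.008]
wrist_force: [6.4, -1.0, -0.8]
width: 0.342
```

```bash
python3 -c "
from h import *
print(tolane(read_state()['tool_pos']))
go(*lane(.038,-.05),.027,-4.94)
im=grab('top');cv2.imwrite('/tmp/top2.png',im)
im=grab('scene');crop(im,(260,165,420,255),5,'s4')"
```

```text
[ 0.0201 -0.0504]
yaw -4.92 turn 0.0001 shift [ 0.0178 -0.0004  0.0226] |0.5 rows| pos [0.556  0.1693 0.0495] F [ 6.4 -1.  -0.8] w 0.342 t 7.05
```

View pics/s4.png

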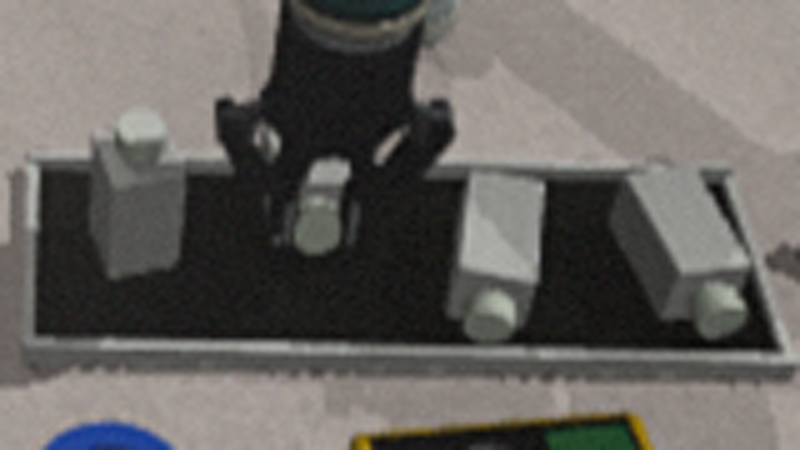

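The rim pushes with 6.4 N, with the cap at crop (320,225). Continuing the arc.

Emit:
play_rows(motion=[[-0.008, 0, -0.013, 0, 15], [-0.008, 0, -0.013, 0, 15], [-0.012, 0, -0.013, 0, 15], [-0.012, 0, -0.009, 0, 15], [0, 0, 0, 0, 15]])

```text
time: 7.78
tool_pos: [0.5126, 0.1728, 0.0956]
tcp_rot: [-3.139, 0.134, 0.001]
wrist_force: [0.3, -0.1, -1.3]
width: 0.335
```

```bash
python3 -c "
from h import *
print(tolane(read_state()['tool_pos']))
go(*lane(.038,-.05),.027,-4.94)
im=grab('scene');crop(im,(260,145,420,255),5,'s5')"
```

```text
[-0.0234 -0.0507]
yaw -4.90 turn 0.0001 shift [ 0.0614 -0.0007  0.0685] |1.5 rows| pos [0.5126 0.1728 0.0956] F [ 0.3 -0.1 -1.3] w 0.335 t 7.78
```

View pics/s5.png

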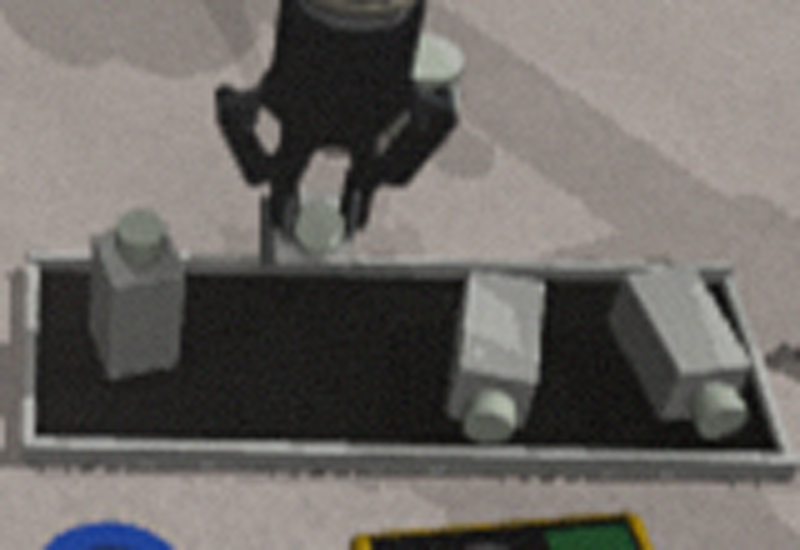

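The canister has pitched somewhat (cap at crop (320,225), top face visible behind it), but contact is gone: the base slid over the rim. I'll bring it back inside, lower to feel the floor and so get the tilt, then push again lower down.

Emit:
play_rows(motion=[[0.03, 0, -0.01, 0, 15], [0.03, 0, 0, 0, 15], [0.005, 0, 0.025, 0, 15], [0, 0, 0.015, 0, 15], [0, 0, 0, 0, 15]])

```text
time: 8.45
tool_pos: [0.5858, 0.1679, 0.0697]
tcp_rot: [-3.136, 0.136, -0.019]
wrist_force: [3.6, -0.2, 7.0]
width: 0.338
```

Emit:
play_rows(motion=[[0, 0, 0.006, 0, 15], [0, 0, 0, 0, 15]])

```text
time: 8.7
tool_pos: [0.5798, 0.1671, 0.0596]
tcp_rot: [-3.138, 0.136, -0.002]
wrist_force: [2.3, 0.5, 2.4]
width: 0.34
```

Emit:
play_rows(motion=[[0, 0, 0.006, 0, 15], [0, 0, 0, 0, 15]])

```text
time: 8.95
tool_pos: [0.5778, 0.1668, 0.0521]
tcp_rot: [3.138, -0.135, -0.004]
wrist_force: [2.3, -0.3, 1.9]
width: 0.34
```

Touch at TCP z≈66 mm implies about 27° of tilt, and pressing turned it back to about 19°. Pushing on the rim again along a lower arc.

Emit:
play_rows(motion=[[-0.01, 0, -0.005, 0, 15], [-0.012, 0, 0, 0, 15], [-0.006, 0, -0.006, 0, 15], [-0.006, 0, -0.008, 0, 15], [0, 0, 0, 0, 15]])

```text
time: 9.57
tool_pos: [0.5454, 0.1702, 0.0735]
tcp_rot: [-3.138, 0.135, -0.003]
wrist_force: [0.5, -0.2, -2.0]
width: 0.339
```

Emit:
play_rows(motion=[[-0.005, 0, -0.006, 0, 15], [-0.006, 0, -0.006, 0, 15], [-0.006, 0, -0.005, 0, 15], [-0.006, 0, -0.005, 0, 15], [0, 0, 0, 0, 15]])

```text
time: 10.2
tool_pos: [0.522, 0.172, 0.0948]
tcp_rot: [-3.138, 0.135, -0.001]
wrist_force: [0.1, 0.6, -2.2]
width: 0.342
```

```bash
python3 -c "
from h import *
print(tolane(read_state()['tool_pos']))
go(*lane(.038,-.05),.027,-4.94)
im=grab('scene');crop(im,(260,145,420,255),5,'s6')"
```

```text
[-0.014  -0.0507]
yaw -4.92 turn 0.0001 shift [ 0.052  -0.0006  0.0679] |1.4 rows| pos [0.522  0.172  0.0948] F [ 0.1  0.6 -2.2] w 0.342 t 10.20
```

View pics/s6.png

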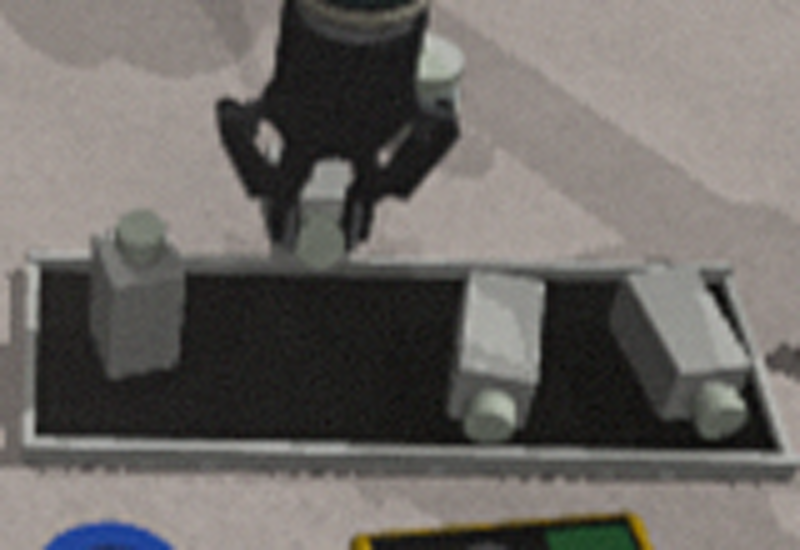

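The push missed because I raised too early; the tilt is still about 20°. This time I'll get the rim contact by force first, then follow the arc.

Emit:
play_rows(motion=[[0.028, 0, 0, 0, 15], [0.028, 0, 0.01, 0, 15], [0, 0, 0.02, 0, 15], [0, 0, 0.01, 0, 15], [0, 0, 0, 0, 15]])

```text
time: 10.88
tool_pos: [0.5759, 0.1668, 0.0528]
tcp_rot: [3.138, -0.135, -0.006]
wrist_force: [-1.1, 0.0, -0.3]
width: 0.339
```

Emit:
play_rows(motion=[[-0.01, 0, 0, 0, 15], [-0.008, 0, 0, 0, 15], [-0.004, 0, 0, 0, 15], [0, 0, 0, 0, 15]])

```text
time: 11.38
tool_pos: [0.5553, 0.1691, 0.0545]
tcp_rot: [-3.139, 0.135, 0.0]
wrist_force: [-0.7, 0.1, -0.8]
width: 0.34
```

```bash
python3 -c "
from h import *
print(tolane(read_state()['tool_pos']))
go(*lane(.018,-.05),.055,-4.94)"
```

```text
[ 0.0195 -0.0507]
yaw -4.91 turn 0.0001 shift [-0.0015 -0.0007 -0.0005] |0.0 rows| pos [0.5553 0.1691 0.0545] F [-0.7  0.1 -0.8] w 0.340 t 11.38
```

Emit:
play_rows(motion=[[-0.004, 0, 0, 0, 15], [0, 0, 0, 0, 15]])

```text
time: 11.62
tool_pos: [0.5519, 0.1694, 0.0543]
tcp_rot: [-3.139, 0.135, 0.0]
wrist_force: [-0.2, -0.3, -0.8]
width: 0.34
```

Emit:
play_rows(motion=[[-0.004, 0, -0.002, 0, 15], [0, 0, 0, 0, 15]])

```text
time: 11.88
tool_pos: [0.5485, 0.1697, 0.0567]
tcp_rot: [-3.139, 0.135, -0.002]
wrist_force: [1.8, -0.5, -0.4]
width: 0.341
```

Emit:
play_rows(motion=[[-0.004, 0, -0.004, 0, 15], [0, 0, 0, 0, 15]])

```text
time: 12.12
tool_pos: [0.5452, 0.1701, 0.0613]
tcp_rot: [-3.138, 0.135, -0.004]
wrist_force: [4.4, -0.6, 0.5]
width: 0.34
```

Emit:
play_rows(motion=[[-0.003, 0, -0.005, 0, 15], [-0.003, 0, -0.004, 0, 15], [0, 0, 0, 0, 15]])

```text
time: 12.5
tool_pos: [0.5389, 0.1707, 0.0702]
tcp_rot: [-3.138, 0.135, -0.003]
wrist_force: [5.1, -0.9, 1.8]
width: 0.34
```

Emit:
play_rows(motion=[[-0.005, 0, -0.005, 0, 15], [-0.005, 0, -0.005, 0, 15], [0, 0, 0, 0, 15]])

```text
time: 12.88
tool_pos: [0.5292, 0.1716, 0.0803]
tcp_rot: [-3.138, 0.135, -0.004]
wrist_force: [5.5, -1.7, 3.0]
width: 0.341
```

Emit:
play_rows(motion=[[-0.006, 0, -0.005, 0, 15], [-0.006, 0, -0.004, 0, 15], [0, 0, 0, 0, 15]])

```text
time: 13.25
tool_pos: [0.5174, 0.1727, 0.0894]
tcp_rot: [-3.138, 0.135, -0.004]
wrist_force: [5.7, -1.7, 5.7]
width: 0.34
```

Emit:
play_rows(motion=[[-0.006, 0, -0.004, 0, 15], [-0.006, 0, -0.003, 0, 15], [0, 0, 0, 0, 15]])

```text
time: 13.62
tool_pos: [0.5051, 0.1737, 0.0962]
tcp_rot: [-3.138, 0.135, -0.003]
wrist_force: [4.2, -1.5, 6.6]
width: 0.34
```

The force stays at 4 to 6 N along the arc, so it is turning. I'll go a little further and then look.

Emit:
play_rows(motion=[[-0.005, 0, -0.004, 0, 15], [-0.005, 0, -0.003, 0, 15], [0, 0, 0, 0, 15]])

```text
time: 14.0
tool_pos: [0.4926, 0.1742, 0.1015]
tcp_rot: [3.138, -0.135, -0.004]
wrist_force: [1.5, 0.1, -0.7]
width: 0.337
```

```bash
python3 -c "
from h import *
print(tolane(read_state()['tool_pos']))
im=grab('scene');crop(im,(260,145,420,255),5,'s7')"
```

```text
[-0.0435 -0.051 ]
```

View pics/s7.png

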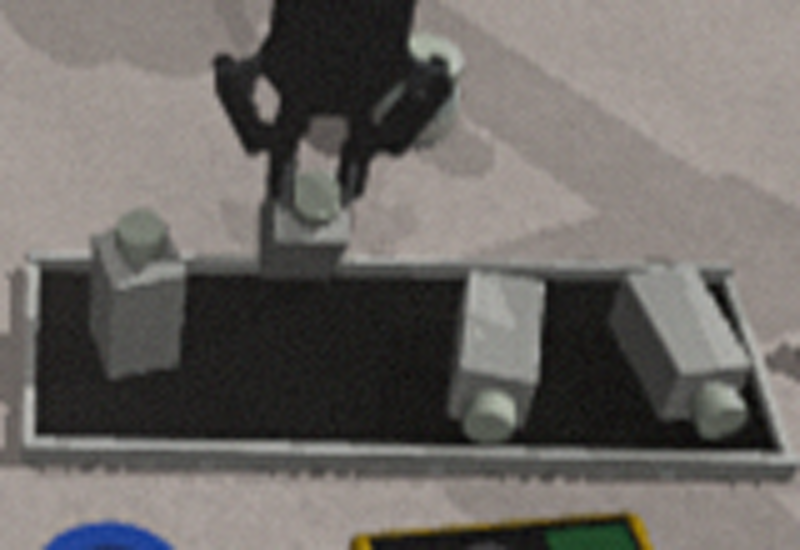

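Canister C is now tilted about 60°: shoulder visible at crop (310,225), underside facing the camera. I'll move off the rim, lower, and push once more to about 70°.

Emit:
play_rows(motion=[[0.012, 0, 0, 0, 15], [0.012, 0, 0, 0, 15], [0.004, 0, 0.003, 0, 15], [0, 0, 0, 0, 15]])

```text
time: 14.55
tool_pos: [0.522, 0.1716, 0.0985]
tcp_rot: [3.138, -0.136, -0.003]
wrist_force: [-1.0, -0.8, -2.9]
width: 0.335
```

Emit:
play_rows(motion=[[-0.005, 0, 0.001, 0, 15], [-0.005, 0, 0, 0, 15], [-0.004, 0, 0, 0, 15], [0, 0, 0, 0, 15]])

```text
time: 15.05
tool_pos: [0.5076, 0.1732, 0.0984]
tcp_rot: [-3.139, 0.135, 0.0]
wrist_force: [0.6, -0.0, -2.0]
width: 0.34
```

Emit:
play_rows(motion=[[-0.005, 0, 0, 0, 15], [-0.005, 0, -0.001, 0, 15], [0, 0, 0, 0, 15]])

```text
time: 15.42
tool_pos: [0.4978, 0.174, 0.0993]
tcp_rot: [3.139, -0.135, -0.0]
wrist_force: [0.3, 0.1, -2.6]
width: 0.34
```

Emit:
play_rows(motion=[[0.015, 0, 0, 0, 15], [0.01, 0, 0.003, 0, 15], [0, 0, 0.002, 0, 15], [0, 0, 0, 0, 15]])

```text
time: 15.92
tool_pos: [0.5251, 0.1719, 0.0954]
tcp_rot: [-3.138, 0.136, -0.005]
wrist_force: [1.7, -0.5, 4.2]
width: 0.342
```

Emit:
play_rows(motion=[[0, 0, 0.003, 0, 15], [0, 0, 0, 0, 15]])

```text
time: 16.18
tool_pos: [0.5268, 0.1722, 0.0948]
tcp_rot: [-3.138, 0.134, -0.012]
wrist_force: [2.9, -1.8, 11.5]
width: 0.34
```

Emit:
play_rows(motion=[[0, 0, 0.003, 0, 15], [0, 0, 0, 0, 15]])

```text
time: 16.42
tool_pos: [0.5288, 0.1722, 0.0941]
tcp_rot: [-3.137, 0.134, -0.018]
wrist_force: [3.2, -4.1, 19.8]
width: 0.34
```

The stiff contact means the lever arm is small, so it is nearly upright and past its tipping point. Ease off the force, then open slowly.

Emit:
play_rows(motion=[[0, 0, -0.006, 0, 15], [0, 0, 0, 0, 15]])

```text
time: 16.68
tool_pos: [0.5237, 0.172, 0.0951]
tcp_rot: [-3.138, 0.135, -0.003]
wrist_force: [1.4, -0.8, 5.7]
width: 0.335
```

```bash
python3 -c "
from h import *
print(tolane(read_state()['tool_pos']))
im=grab('scene');crop(im,(300,150,360,240),6,'s8')"
```

```text
[-0.0123 -0.0505]
```

View pics/s8.png

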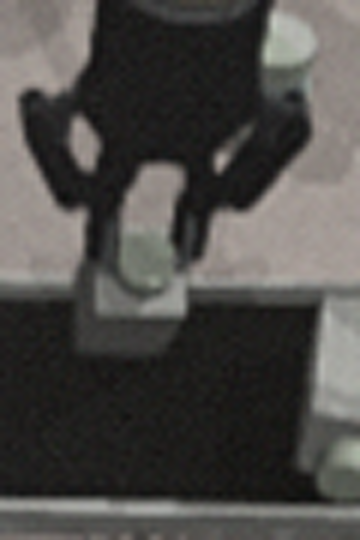

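Shoulder and foreshortened front face give about 61°, matching the contact height: right at the tipping point. Another rim push just clear of the floor, in force-checked steps.

Emit:
play_rows(motion=[[-0.006, 0, -0.002, 0, 15], [-0.006, 0, 0, 0, 15], [-0.006, 0, 0, 0, 15], [0, 0, 0, 0, 15]])

```text
time: 17.23
tool_pos: [0.5051, 0.1737, 0.0969]
tcp_rot: [-3.138, 0.134, -0.002]
wrist_force: [1.9, -0.7, 6.0]
width: 0.34
```

Emit:
play_rows(motion=[[-0.005, 0, 0, 0, 15], [0, 0, 0, 0, 15]])

```text
time: 17.48
tool_pos: [0.5002, 0.1742, 0.0968]
tcp_rot: [-3.138, 0.135, -0.002]
wrist_force: [1.0, -0.2, 5.1]
width: 0.346
```

Emit:
play_rows(motion=[[-0.005, 0, 0, 0, 15], [0, 0, 0, 0, 15]])

```text
time: 17.73
tool_pos: [0.497, 0.1748, 0.0977]
tcp_rot: [-3.137, 0.135, -0.008]
wrist_force: [5.1, -0.1, 6.0]
width: 0.335
```

```bash
python3 -c "
from h import *
print(tolane(read_state()['tool_pos']))"
```

```text
[-0.0391 -0.05  ]
```

Floor support is still there at a greater height, so dragging turns it up too, and now the rim is touched (5 N). I'll push further.

Emit:
play_rows(motion=[[-0.004, 0, 0, 0, 15], [0, 0, 0, 0, 15]])

```text
time: 17.98
tool_pos: [0.4941, 0.1751, 0.0985]
tcp_rot: [-3.137, 0.134, -0.011]
wrist_force: [5.6, -1.3, 9.1]
width: 0.337
```

Emit:
play_rows(motion=[[-0.004, 0, 0, 0, 15], [0, 0, 0, 0, 15]])

```text
time: 18.23
tool_pos: [0.491, 0.1755, 0.0992]
tcp_rot: [-3.137, 0.134, -0.014]
wrist_force: [5.4, -2.9, 10.9]
width: 0.337
```

Emit:
play_rows(motion=[[-0.004, 0, 0, 0, 15], [0, 0, 0, 0, 15]])

```text
time: 18.48
tool_pos: [0.4876, 0.1761, 0.0999]
tcp_rot: [-3.136, 0.134, -0.016]
wrist_force: [5.2, -1.1, 13.2]
width: 0.333
```

Emit:
play_rows(motion=[[0, 0, -0.015, 0, 15], [0.02, 0, 0, 0, 15], [0.02, 0, 0, 0, 15], [0, 0, 0.008, 0, 15], [0, 0, 0, 0, 15]])

```text
time: 19.1
tool_pos: [0.5208, 0.1712, 0.1007]
tcp_rot: [3.137, -0.136, -0.009]
wrist_force: [-0.6, 0.4, -1.9]
width: 0.332
```

Emit:
play_rows(motion=[[0, 0, 0.004, 0, 15], [0, 0, 0, 0, 15]])

```text
time: 19.35
tool_pos: [0.5221, 0.1717, 0.0986]
tcp_rot: [3.138, -0.135, -0.002]
wrist_force: [0.4, -0.3, -0.7]
width: 0.331
```

Emit:
play_rows(motion=[[0, 0, 0.003, 0, 15], [0, 0, 0, 0, 15]])

```text
time: 19.6
tool_pos: [0.5229, 0.1718, 0.0962]
tcp_rot: [3.139, -0.135, -0.0]
wrist_force: [-0.3, 0.4, -2.0]
width: 0.335
```

```bash
python3 -c "
from h import *
print(tolane(read_state()['tool_pos']))"
```

```text
[-0.0131 -0.0508]
```

Emit:
play_rows(motion=[[0, 0, 0.003, 0, 15], [0, 0, 0, 0, 15]])

```text
time: 19.85
tool_pos: [0.5244, 0.1718, 0.0954]
tcp_rot: [-3.139, 0.135, -0.004]
wrist_force: [-2.0, -1.3, 7.1]
width: 0.335
```

Emit:
play_rows(motion=[[0, 0, 0.003, 0, 15], [0, 0, 0, 0, 15]])

```text
time: 20.1
tool_pos: [0.5257, 0.1719, 0.0953]
tcp_rot: [-3.138, 0.135, -0.007]
wrist_force: [-5.9, -4.6, 21.5]
width: 0.337
```

```bash
python3 -c "
from h import *
im=grab('scene');crop(im,(300,150,360,240),6,'s9')"
```

```text
(no output)
```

View pics/s9.png

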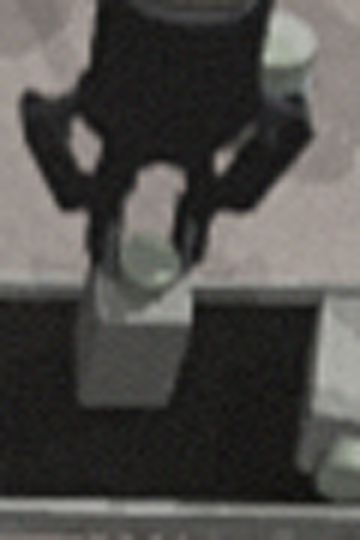

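Now nearly upright (front face fully visible, crop y 320 to 405). Ease off, release, retreat upward.

Emit:
play_rows(motion=[[0, 0, -0.005, 0, 15], [0, 0, 0, 0, 35], [0, 0, 0, 0, 50], [0, 0, 0, 0, 50], [0, 0, -0.02, 0, 50]])

```text
time: 20.78
tool_pos: [0.5212, 0.1713, 0.1131]
tcp_rot: [3.137, -0.135, -0.008]
wrist_force: [0.2, 1.0, 0.3]
width: 0.587
```

Emit:
play_rows(motion=[[0, 0, -0.04, 0, 60], [0, 0, -0.04, 0, 60], [0, 0, -0.01, 0, 60], [0, 0, 0, 0, 60]])

```text
time: 21.28
tool_pos: [0.5233, 0.1719, 0.2054]
tcp_rot: [-3.138, 0.135, -0.001]
wrist_force: [0.4, -0.3, -0.8]
width: 0.702
```

```bash
cat >> h.py <<'E'
def blobs(th=120):
    im=grab("top");g=cv2.cvtColor(im,cv2.COLOR_BGR2GRAY)
    m=np.zeros_like(g);q=[(-.071,-.215),(-.071,.215),(.071,.215),(.071,-.215)]
    cv2.fillPoly(m,[np.array([proj("top",[*lane(*a),.012]) for a in q]).astype(int)],255)
    for c in cv2.findContours(((g>th)&(m>0)).astype(np.uint8),cv2.RETR_EXTERNAL,cv2.CHAIN_APPROX_NONE)[0]:
        if cv2.contourArea(c)>60:
            r=cv2.minAreaRect(c);print(f"area {cv2.contourArea(c):.0f} rect {np.round(r[0],1)} {np.round(r[1],1)} {r[2]:.1f}  lane@z.09 {tolane(onz('top',r[0],.09))}")
    return im
E
python3 -c "
from h import *
blobs()
s=grab('scene');cv2.imwrite('/tmp/sc.png',s)"
```

```text
area 90 rect [183.8 207.3] [17.6  9.3] 6.7  lane@z.09 [-0.0624 -0.0643]
area 271 rect [221.9 190.6] [17.3 17.6] 80.5  lane@z.09 [-0.0097 -0.1552]
area 207 rect [138.8 185.5] [17.4 13.9] 20.6  lane@z.09 [-0.0189  0.056 ]
area 298 rect [103.1 171.5] [38.2 24.5] 86.6  lane@z.09 [0.0073 0.1505]
```

Released. I'll clear the arm from the view to verify and remeasure.

Emit:
play_rows(motion=[[0, 0.06, -0.01, 0, 60], [0, 0.06, 0, 0, 60], [0, 0.06, 0, 0, 60], [0, 0.06, 0, 0, 60], [0, 0.06, 0, 0, 60]])

```text
time: 22.0
tool_pos: [0.4958, -0.1285, 0.2131]
tcp_rot: [-3.138, 0.135, 0.005]
wrist_force: [0.4, -0.3, 0.3]
width: 0.702
```

```bash
python3 -c "
from h import *
im=blobs()
print('190');blobs(190)
s=grab('scene')
a=cv2.resize(im[135:235,70:260],None,fx=3.2,fy=3.2);b=cv2.resize(s[165:255,250:440],None,fx=3.2,fy=3.2)
cv2.imwrite('pics/c1.png',np.vstack([a,b]))"
```

```text
area 272 rect [221.9 190.5] [17.3 17.6] 81.3  lane@z.09 [-0.0094 -0.1552]
area 276 rect [181.1 189.8] [17.6 17.4] 6.3  lane@z.09 [-0.0186 -0.0518]
area 537 rect [143.2 173.6] [16.7 39.6] 21.8  lane@z.09 [0.0127 0.0492]
area 544 rect [ 99.5 172. ] [38. 17.] 90.0  lane@z.09 [0.0049 0.1594]
190
area 260 rect [221.8 190.5] [17.  17.1] 81.3  lane@z.09 [-0.0095 -0.155 ]
area 206 rect [181.  189.7] [17.2 17.1] 5.7  lane@z.09 [-0.0184 -0.0516]
area 452 rect [141.5 177.1] [16.2 31. ] 21.8  lane@z.09 [0.0032 0.0522]
area 512 rect [ 99.3 171.8] [37.9 16.6] 87.1  lane@z.09 [0.0053 0.16  ]
```

View pics/c1.png

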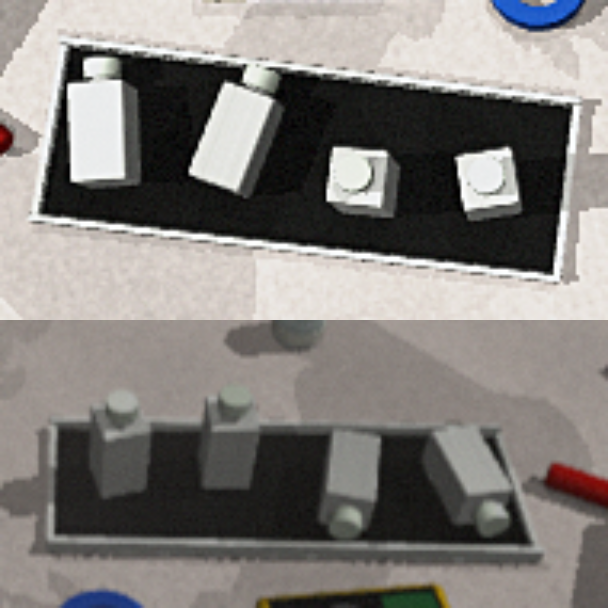

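C stands upright at lane (−0.018,−0.052); D is at (−0.009,−0.155) and B and A are unmoved. Next B, gripping slightly further out on the cap.

```bash
python3 -c "
from h import *
go(.6153,.2620,.13,-17.9)"
```

```text
yaw -5.24 turn 0.0352 shift [-0.0062 -0.4092  0.0831] |6.7 rows| pos [ 0.4957 -0.1294  0.2131] F [ 0.6  0.3 -0.8] w 0.706 t 22.15
```

Emit:
play_rows(motion=[[0, 0, 0, 0.0176, 60], [0, -0.02, 0, 0.0176, 60], [-0.001, -0.055, 0, 0, 60], [-0.001, -0.055, 0, 0, 60], [-0.001, -0.055, 0, 0, 60]])

```text
time: 22.78
tool_pos: [0.5475, 0.0539, 0.2138]
tcp_rot: [-3.105, 0.479, 0.004]
wrist_force: [0.7, -1.0, 0.8]
width: 0.698
```

Emit:
play_rows(motion=[[-0.001, -0.055, 0, 0, 60], [-0.001, -0.055, 0.01, 0, 60], [-0.001, -0.055, 0.02, 0, 60], [0, -0.04, 0.02, 0, 60], [0, -0.015, 0.02, 0, 60]])

```text
time: 23.4
tool_pos: [0.6105, 0.2649, 0.1427]
tcp_rot: [3.105, -0.475, -0.004]
wrist_force: [-0.1, 0.1, -0.4]
width: 0.705
```

Emit:
play_rows(motion=[[0, 0, 0, 0, 60], [0, 0, 0, 0, 60]])

```text
time: 23.65
tool_pos: [0.6115, 0.2604, 0.1452]
tcp_rot: [3.104, -0.481, -0.001]
wrist_force: [0.2, -0.0, 0.2]
width: 0.702
```

```bash
python3 -c "
from h import *
go(.6153,.2620,.022,-17.9)"
```

```text
yaw -17.62 turn 0.0008 shift [ 0.0032 -0.0028  0.1232] |2.0 rows| pos [0.6115 0.2604 0.1452] F [ 0.2 -0.   0.2] w 0.702 t 23.65
```

Emit:
play_rows(motion=[[0.003, -0.0025, 0.045, 0.0008, 60], [0, 0, 0.045, 0, 60], [0, 0, 0.02, 0, 60], [0, 0, 0.009, 0, 60], [0, 0, 0.003, 0, 60]])

```text
time: 24.28
tool_pos: [0.6167, 0.2627, 0.0245]
tcp_rot: [-3.102, 0.489, -0.003]
wrist_force: [-0.1, 0.9, -0.5]
width: 0.703
```

Emit:
play_rows(motion=[[0, 0, 0, 0, 60], [0, 0, 0, 0, 45], [0, 0, 0, 0, 25], [0, 0, 0, 0, 15], [0, 0, 0, 0, 15]])

```text
time: 24.9
tool_pos: [0.6164, 0.2631, 0.0243]
tcp_rot: [-3.103, 0.488, -0.002]
wrist_force: [0.2, -0.0, 5.3]
width: 0.337
```

```bash
python3 -c "
from h import *
print(tolane(read_state()['tool_pos']))
go(.6153,.2620,.022,-4.94)
L=.104
for t in range(0,75,5):
    th=np.radians(t);c,s=np.cos(th),np.sin(th);e=.010/c
    print(t,round(L*c-(.023-e)*s-.074,4),round(L*s+(.023-e)*c+.011,4))"
```

```text
[0.0722 0.0481]
yaw -17.89 turn -0.0360 shift [-0.001   0.0011  0.0023] |0.0 rows| pos [0.6164 0.2631 0.0243] F [ 0.2 -0.   5.3] w 0.337 t 24.90
0 0.03 0.024
5 0.0285 0.033
10 0.0262 0.0417
15 0.0232 0.0501
20 0.0195 0.0582
25 0.0152 0.0658
30 0.0103 0.0729
35 0.005 0.0795
40 -0.0007 0.0855
45 -0.0067 0.0908
50 -0.0129 0.0955
55 -0.0189 0.0994
60 -0.0246 0.1026
65 -0.0294 0.105
70 -0.0326 0.1066
```

Gripped (29 mm). Lift, align to the lane, go back to the near rim.

Emit:
play_rows(motion=[[-0.003, 0, -0.012, 0, 15], [-0.01, 0, 0, -0.018, 15], [-0.012, 0, 0, -0.018, 15], [-0.012, 0, 0.004, 0, 15], [0, 0, 0.005, 0, 15]])

```text
time: 25.52
tool_pos: [0.5788, 0.2702, 0.0263]
tcp_rot: [3.138, -0.137, 0.0]
wrist_force: [0.2, -0.6, -0.0]
width: 0.341
```

Emit:
play_rows(motion=[[0, 0, 0.001, 0, 15], [0, 0, 0, 0, 15], [-0.003, 0, 0, 0, 15], [0, 0, 0, 0, 15]])

```text
time: 26.02
tool_pos: [0.5786, 0.2705, 0.0264]
tcp_rot: [-3.138, 0.135, -0.006]
wrist_force: [4.5, -1.3, -0.3]
width: 0.339
```

```bash
python3 -c "
from h import *
print(tolane(read_state()['tool_pos']))
go(*lane(.029,.045),.0263,-4.94)"
```

```text
[0.0339 0.0524]
yaw -4.93 turn 0.0000 shift [-0.0049  0.0074  0.0001] |0.1 rows| pos [0.5786 0.2705 0.0264] F [ 4.5 -1.3 -0.3] w 0.339 t 26.02
```

Rim contact at 4.5 N. Following the arc with a slight inward lead.

Emit:
play_rows(motion=[[-0.004, 0, -0.003, 0, 15], [-0.002, 0, -0.005, 0, 15], [0, 0, 0, 0, 15]])

```text
time: 26.4
tool_pos: [0.5766, 0.2712, 0.0366]
tcp_rot: [-3.136, 0.134, -0.019]
wrist_force: [10.8, -3.3, 0.1]
width: 0.337
```

Emit:
play_rows(motion=[[-0.002, 0, -0.005, 0, 15], [-0.003, 0, -0.006, 0, 15], [0, 0, 0, 0, 15]])

```text
time: 26.78
tool_pos: [0.5706, 0.2721, 0.0474]
tcp_rot: [-3.136, 0.135, -0.016]
wrist_force: [8.5, -1.9, 2.3]
width: 0.334
```

Emit:
play_rows(motion=[[-0.003, 0, -0.006, 0, 15], [-0.004, 0, -0.006, 0, 15], [0, 0, 0, 0, 15]])

```text
time: 27.15
tool_pos: [0.5623, 0.2724, 0.0588]
tcp_rot: [-3.137, 0.135, -0.012]
wrist_force: [6.9, -1.9, 1.2]
width: 0.338
```

Emit:
play_rows(motion=[[-0.004, 0, -0.007, 0, 15], [-0.005, 0, -0.007, 0, 15], [0, 0, 0, 0, 15]])

```text
time: 27.52
tool_pos: [0.5511, 0.2733, 0.0717]
tcp_rot: [-3.137, 0.135, -0.006]
wrist_force: [5.9, -0.2, 1.4]
width: 0.336
```

Emit:
play_rows(motion=[[-0.005, 0, -0.006, 0, 15], [-0.006, 0, -0.006, 0, 15], [0, 0, 0, 0, 15]])

```text
time: 27.9
tool_pos: [0.5385, 0.274, 0.0827]
tcp_rot: [-3.138, 0.135, -0.001]
wrist_force: [4.0, -0.2, 1.7]
width: 0.338
```

Emit:
play_rows(motion=[[-0.006, 0, -0.005, 0, 15], [-0.006, 0, -0.004, 0, 15], [0, 0, 0, 0, 15]])

```text
time: 28.28
tool_pos: [0.5259, 0.2749, 0.0913]
tcp_rot: [-3.139, 0.135, 0.001]
wrist_force: [2.9, 0.9, 2.3]
width: 0.339
```

Emit:
play_rows(motion=[[-0.006, 0, -0.003, 0, 15], [-0.006, 0, -0.003, 0, 15], [0, 0, 0, 0, 15]])

```text
time: 28.65
tool_pos: [0.5143, 0.2759, 0.0976]
tcp_rot: [-3.138, 0.135, 0.0]
wrist_force: [3.1, 0.2, 2.0]
width: 0.338
```

```bash
python3 -c "
from h import *
print(tolane(read_state()['tool_pos']))"
```

```text
[-0.0306  0.0522]
```

Emit:
play_rows(motion=[[-0.005, 0, -0.0015, 0, 15], [-0.005, 0, -0.001, 0, 15], [0, 0, 0, 0, 15]])

```text
time: 29.02
tool_pos: [0.5054, 0.277, 0.1009]
tcp_rot: [-3.138, 0.135, -0.003]
wrist_force: [3.4, 0.9, 5.3]
width: 0.335
```

Emit:
play_rows(motion=[[-0.004, 0, 0, 0, 15], [-0.004, 0, 0, 0, 15], [0, 0, 0, 0, 15]])

```text
time: 29.4
tool_pos: [0.4993, 0.278, 0.1026]
tcp_rot: [-3.137, 0.134, -0.009]
wrist_force: [5.7, -1.1, 10.7]
width: 0.342
```

Emit:
play_rows(motion=[[-0.004, 0, 0, 0, 15], [-0.004, 0, 0, 0, 15], [0, 0, 0, 0, 15]])

```text
time: 29.78
tool_pos: [0.4925, 0.2789, 0.104]
tcp_rot: [-3.136, 0.134, -0.013]
wrist_force: [5.0, -2.5, 14.6]
width: 0.34
```

Emit:
play_rows(motion=[[-0.004, 0, -0.001, 0, 15], [-0.004, 0, 0, 0, 15], [0, 0, 0, 0, 15]])

```text
time: 30.15
tool_pos: [0.4841, 0.2797, 0.105]
tcp_rot: [-3.136, 0.134, -0.011]
wrist_force: [3.4, -2.2, 16.1]
width: 0.337
```

Emit:
play_rows(motion=[[-0.004, 0, -0.001, 0, 15], [-0.004, 0, 0, 0, 15], [0, 0, 0, 0, 15]])

```text
time: 30.52
tool_pos: [0.4749, 0.2803, 0.1053]
tcp_rot: [-3.137, 0.134, -0.008]
wrist_force: [2.2, -1.4, 15.6]
width: 0.339
```

Emit:
play_rows(motion=[[0, 0, -0.015, 0, 15], [0.02, 0, -0.005, 0, 15], [0.02, 0, 0, 0, 15], [0.018, 0, 0.005, 0, 15], [0, 0, 0.008, 0, 15]])

```text
time: 31.15
tool_pos: [0.5316, 0.274, 0.1077]
tcp_rot: [3.138, -0.137, -0.001]
wrist_force: [-0.6, -0.1, -2.4]
width: 0.338
```

Emit:
play_rows(motion=[[0, 0, 0, 0, 15], [0, 0, 0.004, 0, 15], [0, 0, 0, 0, 15]])

```text
time: 31.52
tool_pos: [0.5299, 0.2743, 0.1043]
tcp_rot: [3.138, -0.135, -0.002]
wrist_force: [-0.4, -0.4, -2.2]
width: 0.333
```

Emit:
play_rows(motion=[[0, 0, 0.003, 0, 15], [0, 0, 0, 0, 15]])

```text
time: 31.78
tool_pos: [0.5304, 0.2744, 0.1017]
tcp_rot: [3.139, -0.135, -0.0]
wrist_force: [0.0, -1.1, -2.3]
width: 0.335
```

```bash
python3 -c "
from h import *
print(tolane(read_state()['tool_pos']));blobs()"
```

```text
[-0.0144  0.0521]
area 120 rect [140.2 191.9] [28.3 11.2] 25.2  lane@z.09 [-0.035   0.0502]
area 270 rect [221.9 190.6] [17.3 17.6] 80.5  lane@z.09 [-0.0097 -0.1552]
area 276 rect [181.1 189.9] [17.7 17.4] 5.2  lane@z.09 [-0.0189 -0.0519]
area 140 rect [100. 185.] [16. 12.] 0.0  lane@z.09 [-0.0281  0.1532]
```

Still no floor contact, so keep lowering to find the floor.

Emit:
play_rows(motion=[[0, 0, 0.003, 0, 15], [0, 0, 0, 0, 15]])

```text
time: 32.08
tool_pos: [0.5305, 0.2743, 0.0985]
tcp_rot: [3.138, -0.135, -0.001]
wrist_force: [-0.4, 1.0, -2.6]
width: 0.342
```

Emit:
play_rows(motion=[[0, 0, 0.002, 0, 15], [0, 0, 0, 0, 15]])

```text
time: 32.33
tool_pos: [0.5307, 0.2744, 0.0967]
tcp_rot: [-3.139, 0.135, 0.0]
wrist_force: [-0.0, -0.6, -1.1]
width: 0.334
```

```bash
python3 -c "
from h import *
s=grab('scene')
crop(s,(300,140,400,235),6,'b1')"
python3 -c "
from h import *
g=cv2.GaussianBlur(cv2.cvtColor(grab('scene'),cv2.COLOR_BGR2GRAY),(3,3),0)
for y in (.042,.052,.062):
  print(y,[(int(1000*x),int(g[tuple(np.round(proj('scene',[*lane(x,y),.006])).astype(int)[::-1])])) for x in np.arange(-.07,.05,.006)])
print('C ref',[(int(1000*x),int(g[tuple(np.round(proj('scene',[*lane(x,-.052),.006])).astype(int)[::-1])])) for x in np.arange(-.07,.05,.006)])"
```

```text
0.042 [(-70, 58), (-64, 59), (-57, 59), (-51, 59), (-45, 60), (-39, 63), (-33, 64), (-27, 66), (-21, 68), (-15, 68), (-9, 50), (-3, 29), (2, 22), (8, 24), (14, 26), (20, 28), (26, 25), (32, 25), (38, 25), (44, 26)]
0.052 [(-70, 76), (-64, 71), (-57, 66), (-51, 65), (-45, 69), (-39, 69), (-33, 68), (-27, 68), (-21, 68), (-15, 68), (-9, 51), (-3, 32), (2, 24), (8, 26), (14, 26), (20, 25), (26, 25), (32, 25), (38, 27), (44, 27)]
0.062 [(-70, 98), (-64, 89), (-57, 76), (-51, 69), (-45, 69), (-39, 70), (-33, 69), (-27, 68), (-21, 69), (-15, 67), (-9, 51), (-3, 32), (2, 23), (8, 24), (14, 23), (20, 25), (26, 25), (32, 25), (38, 24), (44, 23)]
C ref [(-70, 91), (-64, 84), (-57, 83), (-51, 83), (-45, 82), (-39, 81), (-33, 81), (-27, 81), (-21, 81), (-15, 79), (-9, 79), (-3, 76), (2, 59), (8, 25), (14, 25), (20, 27), (26, 26), (32, 28), (38, 30), (44, 29)]
```

The front bottom edge is at lane x≈−0.008, 6 mm ahead of the grip point, so tilt≈80°, past tipping. Release B.

Emit:
play_rows(motion=[[0, 0, 0, 0, 35], [0, 0, 0, 0, 50], [0, 0, 0, 0, 50], [0, 0, 0, 0, 50], [0, 0, -0.02, 0, 50]])

```text
time: 33.05
tool_pos: [0.5291, 0.2737, 0.1156]
tcp_rot: [3.137, -0.135, -0.006]
wrist_force: [0.3, -0.5, 0.1]
width: 0.585
```

Emit:
play_rows(motion=[[0, 0, -0.04, 0, 60], [0, 0, -0.04, 0, 60], [0, 0.04, -0.02, 0, 60], [0, 0.06, 0, 0, 60], [0, 0.06, 0, 0, 60]])

```text
time: 33.67
tool_pos: [0.5175, 0.1139, 0.2193]
tcp_rot: [-3.138, 0.133, -0.006]
wrist_force: [0.3, -1.4, -0.7]
width: 0.703
```

Emit:
play_rows(motion=[[0, 0.06, 0, 0, 60], [0, 0.06, 0, 0, 60], [0, 0.06, 0, 0, 60], [0, 0.05, 0, 0, 60], [0, 0, 0, 0, 60]])

```text
time: 34.3
tool_pos: [0.4972, -0.1174, 0.2186]
tcp_rot: [3.137, -0.143, 0.003]
wrist_force: [-0.5, 0.4, 0.3]
width: 0.703
```

```bash
python3 -c "
from h import *
blobs();print(190);blobs(190)
R=((99.3,171.8),(16.6,37.9),-2.9)
go(.62,.398,.15,0)"
```

```text
area 272 rect [221.9 190.5] [17.3 17.6] 81.3  lane@z.09 [-0.0094 -0.1552]
area 276 rect [181.1 189.8] [17.6 17.4] 6.3  lane@z.09 [-0.0186 -0.0518]
area 274 rect [140.  189.1] [17.6 17.4] 6.3  lane@z.09 [-0.0278  0.0515]
area 546 rect [ 99.5 172. ] [38. 17.] 90.0  lane@z.09 [0.0049 0.1594]
190
area 260 rect [221.8 190.5] [17.  17.1] 81.3  lane@z.09 [-0.0095 -0.155 ]
area 204 rect [181.  189.7] [17.  17.1] 5.7  lane@z.09 [-0.0184 -0.0516]
area 171 rect [139.7 189.1] [16.7 17.1] 7.1  lane@z.09 [-0.0279  0.0525]
area 510 rect [ 99.3 171.8] [37.9 16.6] 87.1  lane@z.09 [0.0053 0.16  ]
yaw -5.04 turn -0.0140 shift [ 0.1225 -0.5124  0.0683] |8.5 rows| pos [ 0.4974 -0.1144  0.218 ] F [-0.5  1.2  0. ] w 0.703 t 34.40
```

B stands at lane (−0.028,0.052). A's direction needs a more careful edge-based estimate.

```bash
python3 -c "
from h import *
im=grab('top');g=cv2.GaussianBlur(cv2.cvtColor(im,cv2.COLOR_BGR2GRAY),(3,3),0).astype(int)
L=[];Rr=[]
for v in range(165,190):
    row=g[v,85:120];th=np.where(row>130)[0]
    L.append((v,85+th[0]));
    top=np.where(row>190)[0];Rr.append((v,85+top[-1]))
f=lambda a:np.polyfit([p[0] for p in a],[p[1] for p in a],1)
for n,a in(('L',L),('R',Rr)):
    k=f(a);p,q=[onz('top',(np.polyval(k,v),v),.052) for v in(165,190)];d=p-q
    print(n,np.degrees(np.arctan2(d[1],d[0])),q[:2],p[:2])
for v in range(150,164): 
    t=np.where(g[v,88:115]>130)[0];print(v,(88+t[0],88+t[-1]) if len(t) else None,end=' ')
print()
for c in((102,153.5),(102.2,160)): print('cap',onz('top',c,.044),tolane(onz('top',c,.044)))
print([int(g[v,99]) for v in range(184,198)])
print('base',onz('top',(99.2,191.5),.052))"
```

```text
L 21.836577718960296 [0.5172 0.4104] [0.5831 0.4368]
R 5.6284348820652115 [0.518  0.3681] [0.5845 0.3746]
150 (np.int64(88), np.int64(114)) 151 (np.int64(88), np.int64(114)) 152 (np.int64(88), np.int64(90)) 153 (np.int64(88), np.int64(105)) 154 (np.int64(88), np.int64(105)) 155 (np.int64(88), np.int64(105)) 156 (np.int64(88), np.int64(105)) 157 (np.int64(88), np.int64(105)) 158 (np.int64(88), np.int64(104)) 159 (np.int64(88), np.int64(104)) 160 (np.int64(88), np.int64(107)) 161 (np.int64(88), np.int64(107)) 162 (np.int64(88), np.int64(107)) 163 (np.int64(88), np.int64(108)) 
cap [0.6169 0.3916 0.044 ] [0.0616 0.1762]
cap [0.5993 0.3899 0.044 ] [0.0442 0.1731]
[236, 236, 236, 236, 237, 243, 214, 138, 90, 67, 31, 16, 18, 19]
base [0.5136 0.3898 0.052 ]
```

```bash
python3 -c "
from h import *
go(.620,.3982,.12,5.7)"
```

```text
yaw -4.95 turn -0.0296 shift [ 0.1727 -0.4971  0.098 ] |8.6 rows| pos [ 0.4974 -0.1137  0.2177] F [ 0.6 -0.1  0. ] w 0.706 t 34.45
```

Emit:
play_rows(motion=[[0, 0, 0, -0.0148, 60], [0, 0, 0, -0.0148, 60], [0.019, -0.055, 0, 0, 60], [0.019, -0.055, 0, 0, 60], [0.019, -0.055, 0, 0, 60]])

```text
time: 35.08
tool_pos: [0.5375, 0.0592, 0.2174]
tcp_rot: [-3.137, -0.16, -0.001]
wrist_force: [0.7, -0.4, 0.1]
width: 0.697
```

Emit:
play_rows(motion=[[0.019, -0.055, 0, 0, 60], [0.019, -0.055, 0, 0, 60], [0.019, -0.055, 0, 0, 60], [0.019, -0.055, 0, 0, 60], [0.019, -0.055, 0, 0, 60]])

```text
time: 35.7
tool_pos: [0.6034, 0.343, 0.2172]
tcp_rot: [-3.137, -0.162, -0.0]
wrist_force: [1.6, -0.3, 0.5]
width: 0.704
```

Emit:
play_rows(motion=[[0.015, -0.04, 0.02, 0, 60], [0.006, -0.017, 0.04, 0, 60], [0, 0, 0.038, 0, 60], [0, 0, 0, 0, 60], [0, 0, 0, 0, 60]])

```text
time: 36.33
tool_pos: [0.6196, 0.399, 0.1203]
tcp_rot: [-3.137, -0.159, -0.002]
wrist_force: [-0.3, -0.8, 1.8]
width: 0.706
```

```bash
python3 -c "
from h import *
go(.620,.3982,.0235,5.7)"
```

```text
yaw 5.80 turn 0.0003 shift [0.0002 0.0009 0.0968] |1.5 rows| pos [0.6196 0.399  0.1203] F [-0.3 -0.8  1.8] w 0.706 t 36.33
```

Emit:
play_rows(motion=[[0, 0.001, 0.03, 0, 60], [0, 0, 0.03, 0, 60], [0, 0, 0.022, 0, 60], [0, 0, 0.01, 0, 60], [0, 0, 0.0045, 0, 60]])

```text
time: 36.95
tool_pos: [0.6203, 0.3969, 0.0228]
tcp_rot: [-3.137, -0.156, -0.001]
wrist_force: [1.5, -0.7, -0.7]
width: 0.702
```

Emit:
play_rows(motion=[[0, 0, 0, 0, 60], [0, 0, 0, 0, 45], [0, 0, 0, 0, 25], [0, 0, 0, 0, 15], [0, 0, 0, 0, 15]])

```text
time: 37.58
tool_pos: [0.6205, 0.3971, 0.0233]
tcp_rot: [-3.137, -0.157, -0.002]
wrist_force: [0.4, -0.5, 4.4]
width: 0.338
```

```bash
python3 -c "
from h import *
print(tolane(read_state()['tool_pos']))
go(*lane(.037,.17),.0263,-4.94)"
```

```text
[0.0647 0.182 ]
yaw 5.72 turn 0.0296 shift [-0.0277  0.012  -0.003 ] |0.5 rows| pos [0.6205 0.3971 0.0233] F [ 0.4 -0.5  4.4] w 0.338 t 37.58
```

Emit:
play_rows(motion=[[-0.003, 0.004, -0.012, 0, 15], [-0.006, 0.004, 0, 0.0148, 15], [-0.01, 0.004, 0, 0.0148, 15], [-0.008, 0, 0.004, 0, 15], [0, 0, 0.005, 0, 15]])

```text
time: 38.2
tool_pos: [0.5931, 0.3843, 0.0252]
tcp_rot: [3.139, -0.132, -0.0]
wrist_force: [0.0, -0.2, 0.7]
width: 0.338
```

Emit:
play_rows(motion=[[0, 0, 0.001, 0, 15], [0, 0, 0, 0, 15], [-0.002, 0, 0, 0, 15], [0, 0, 0, 0, 15]])

```text
time: 38.7
tool_pos: [0.5922, 0.3848, 0.0247]
tcp_rot: [-3.138, 0.135, -0.001]
wrist_force: [1.3, -1.2, 0.6]
width: 0.337
```

```bash
python3 -c "
from h import *
print(tolane(read_state()['tool_pos']))
go(*lane(.037,.17),.0263,-4.94)"
```

```text
[0.0376 0.1674]
yaw -4.92 turn 0.0000 shift [-0.0006 -0.0026 -0.0016] |0.1 rows| pos [0.5922 0.3848 0.0247] F [ 1.3 -1.2  0.6] w 0.337 t 38.70
```

Emit:
play_rows(motion=[[-0.004, 0, -0.001, 0, 15], [-0.002, 0, 0, 0, 15], [0, 0, 0, 0, 15]])

```text
time: 39.08
tool_pos: [0.5889, 0.3852, 0.0271]
tcp_rot: [-3.137, 0.134, -0.01]
wrist_force: [6.5, -1.6, 0.1]
width: 0.336
```

Emit:
play_rows(motion=[[-0.002, 0, -0.003, 0, 15], [-0.002, 0, -0.005, 0, 15], [0, 0, 0, 0, 15]])

```text
time: 39.45
tool_pos: [0.5866, 0.3858, 0.0361]
tcp_rot: [-3.136, 0.134, -0.015]
wrist_force: [9.8, -2.5, 1.2]
width: 0.338
```

Emit:
play_rows(motion=[[-0.002, 0, -0.005, 0, 15], [-0.003, 0, -0.006, 0, 15], [0, 0, 0, 0, 15]])

```text
time: 39.83
tool_pos: [0.5805, 0.3862, 0.0468]
tcp_rot: [-3.136, 0.134, -0.012]
wrist_force: [7.8, -3.1, 1.0]
width: 0.339
```

Matches B's path exactly; same sequence.

Emit:
play_rows(motion=[[-0.003, 0, -0.006, 0, 15], [-0.004, 0, -0.006, 0, 15], [0, 0, 0, 0, 15], [-0.004, 0, -0.006, 0, 15], [-0.005, 0, -0.007, 0, 15]])

```text
time: 40.45
tool_pos: [0.5623, 0.3875, 0.0702]
tcp_rot: [-3.137, 0.136, -0.005]
wrist_force: [4.1, 0.4, -0.6]
width: 0.34
```

Emit:
play_rows(motion=[[0, 0, 0, 0, 15], [-0.005, 0, -0.006, 0, 15], [-0.006, 0, -0.006, 0, 15], [0, 0, 0, 0, 15]])

```text
time: 40.95
tool_pos: [0.5495, 0.3885, 0.0817]
tcp_rot: [-3.138, 0.135, -0.0]
wrist_force: [3.3, 0.3, 0.9]
width: 0.344
```

Emit:
play_rows(motion=[[-0.006, 0, -0.005, 0, 15], [-0.006, 0, -0.004, 0, 15], [0, 0, 0, 0, 15]])

```text
time: 41.32
tool_pos: [0.5375, 0.3895, 0.0907]
tcp_rot: [-3.138, 0.135, -0.0]
wrist_force: [2.3, 0.6, 2.4]
width: 0.339
```

Emit:
play_rows(motion=[[-0.006, 0, -0.003, 0, 15], [-0.006, 0, -0.003, 0, 15], [0, 0, 0, 0, 15]])

```text
time: 41.7
tool_pos: [0.5259, 0.3905, 0.097]
tcp_rot: [-3.138, 0.135, -0.001]
wrist_force: [4.2, 0.7, 5.2]
width: 0.338
```

Emit:
play_rows(motion=[[-0.005, 0, -0.0015, 0, 15], [-0.005, 0, -0.001, 0, 15], [0, 0, 0, 0, 15], [-0.004, 0, 0, 0, 15], [-0.004, 0, 0, 0, 15]])

```text
time: 42.32
tool_pos: [0.5111, 0.3926, 0.102]
tcp_rot: [-3.136, 0.134, -0.01]
wrist_force: [7.1, -2.4, 14.7]
width: 0.34
```

Emit:
play_rows(motion=[[0, 0, 0, 0, 15], [-0.004, 0, 0, 0, 15], [-0.004, 0, 0, 0, 15], [0, 0, 0, 0, 15]])

```text
time: 42.82
tool_pos: [0.5038, 0.3936, 0.1034]
tcp_rot: [-3.135, 0.134, -0.012]
wrist_force: [5.8, -2.9, 16.3]
width: 0.341
```

Emit:
play_rows(motion=[[-0.004, 0, -0.001, 0, 15], [-0.004, 0, 0, 0, 15], [-0.004, 0, -0.001, 0, 15], [-0.004, 0, 0, 0, 15], [0, 0, 0, 0, 15]])

```text
time: 43.45
tool_pos: [0.486, 0.3949, 0.1046]
tcp_rot: [-3.136, 0.134, -0.007]
wrist_force: [2.4, -1.9, 16.7]
width: 0.34
```

Emit:
play_rows(motion=[[0, 0, -0.015, 0, 15], [0.02, 0, -0.005, 0, 15], [0.02, 0, 0, 0, 15], [0.015, 0, 0.005, 0, 15], [0, 0, 0.008, 0, 15]])

```text
time: 44.08
tool_pos: [0.5402, 0.3885, 0.1065]
tcp_rot: [3.138, -0.138, -0.001]
wrist_force: [0.6, -0.5, -2.0]
width: 0.339
```

Emit:
play_rows(motion=[[0, 0, 0.005, 0, 15], [0, 0, 0.004, 0, 15], [0, 0, 0, 0, 15]])

```text
time: 44.45
tool_pos: [0.538, 0.389, 0.0981]
tcp_rot: [3.138, -0.134, -0.002]
wrist_force: [0.5, 0.1, -2.4]
width: 0.338
```

Emit:
play_rows(motion=[[0, 0, 0.003, 0, 15], [0, 0, 0, 0, 15]])

```text
time: 44.7
tool_pos: [0.5387, 0.3892, 0.0958]
tcp_rot: [-3.139, 0.135, -0.0]
wrist_force: [-0.5, -0.1, -2.0]
width: 0.338
```

```bash
python3 -c "
from h import *
print(tolane(read_state()['tool_pos']))
g=cv2.GaussianBlur(cv2.cvtColor(grab('scene'),cv2.COLOR_BGR2GRAY),(3,3),0)
for y in (.16,.168,.176):
  print(y,[(int(1000*x),int(g[tuple(np.round(proj('scene',[*lane(x,y),.006])).astype(int)[::-1])])) for x in np.arange(-.07,.05,.006)])"
```

```text
[-0.016   0.1671]
0.16 [(-70, 48), (-64, 47), (-57, 47), (-51, 48), (-45, 49), (-39, 55), (-33, 58), (-27, 67), (-21, 68), (-15, 63), (-9, 47), (-3, 26), (2, 21), (8, 21), (14, 24), (20, 23), (26, 22), (32, 23), (38, 22), (44, 21)]
0.168 [(-70, 50), (-64, 49), (-57, 49), (-51, 50), (-45, 62), (-39, 67), (-33, 67), (-27, 67), (-21, 67), (-15, 63), (-9, 47), (-3, 19), (2, 22), (8, 21), (14, 22), (20, 22), (26, 22), (32, 21), (38, 22), (44, 21)]
0.176 [(-70, 49), (-64, 52), (-57, 59), (-51, 68), (-45, 69), (-39, 68), (-33, 67), (-27, 67), (-21, 67), (-15, 64), (-9, 47), (-3, 18), (2, 21), (8, 22), (14, 21), (20, 21), (26, 23), (32, 21), (38, 22), (44, 22)]
```

Same geometry as B (tilt about 80°). Lower 2 mm and release.

Emit:
play_rows(motion=[[0, 0, 0.002, 0, 15], [0, 0, 0, 0, 35], [0, 0, 0, 0, 50], [0, 0, 0, 0, 50], [0, 0, -0.02, 0, 50]])

```text
time: 45.38
tool_pos: [0.5374, 0.3881, 0.1122]
tcp_rot: [3.136, -0.135, -0.006]
wrist_force: [0.1, -0.1, 0.7]
width: 0.586
```

Emit:
play_rows(motion=[[0, 0, -0.04, 0, 60], [0, 0, -0.04, 0, 60], [0, 0.04, -0.02, 0, 40], [0, 0.06, 0, 0, 20], [0, 0.06, 0, 0, 0]])

```text
time: 46.0
tool_pos: [0.5257, 0.2287, 0.2162]
tcp_rot: [-3.138, 0.133, -0.005]
wrist_force: [0.2, 0.0, -0.0]
width: 0.067
```

Emit:
play_rows(motion=[[0, 0.06, 0, 0, 0], [0, 0.06, 0, 0, 0], [0, 0.06, 0, 0, 0], [0, 0.06, 0, 0, 0], [0, 0.06, 0, 0, 0]])

```text
time: 46.62
tool_pos: [0.4995, -0.0711, 0.2158]
tcp_rot: [3.138, -0.135, 0.005]
wrist_force: [-0.1, 0.4, -0.0]
width: 0.002
```

```bash
python3 -c "
from h import *
im=blobs()
s=grab('scene')
go(.4,-.1,.2)
# stand measurements: base plate corners (display/1.5 px) on z=.012
C=np.array([(425,243),(560,255),(556,342),(418,333)])/1.5
for c in C: print(onz('top',c,.012))
a=cv2.resize(im[135:245,60:400],None,fx=2.35,fy=2.35);
b=cv2.resize(s[165:255,140:440],None,fx=2.66,fy=2.66)
cv2.imwrite('pics/c2.png',np.vstack([a[:,:798],b[:,:798]]) )"
```

```text
area 280 rect [181.1 189.8] [17.7 17.6] 5.2  lane@z.09 [-0.0187 -0.0519]
area 274 rect [140.  189.1] [17.6 17.4] 6.3  lane@z.09 [-0.0278  0.0515]
area 275 rect [ 95. 185.] [17.4 17.7] 6.3  lane@z.09 [-0.0294  0.1656]
area 107 rect [219.  167.5] [ 9. 16.] 90.0  lane@z.09 [ 0.0492 -0.1411]
yaw -5.29 turn 0.0000 shift [-0.0965  0.0346  0.0155] |1.7 rows| pos [ 0.4992 -0.0744  0.2157] F [-0.3  1.8 -0.4] w 0.002 t 46.73
[ 0.611  -0.0962  0.012 ]
[ 0.5939 -0.3474  0.012 ]
[ 0.4326 -0.3369  0.012 ]
[ 0.4446 -0.0848  0.012 ]
```

View pics/c2.png

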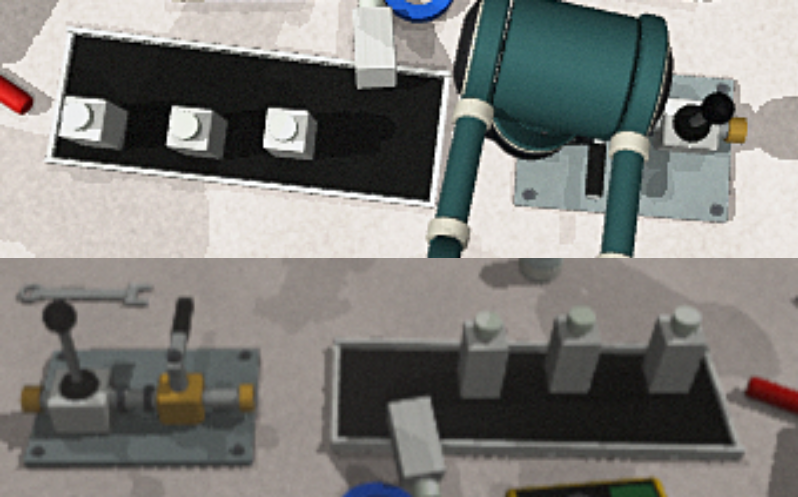

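All three stand, but D (standing at first) has now been knocked down: it lies across the far rim, base at crop (377,85) in the top half, cap outside the tray by the tape. I'll look at it closely.

```bash
python3 -c "
from h import *
im=grab('top');s=grab('scene');cv2.imwrite('/tmp/t3.png',im);cv2.imwrite('/tmp/s3.png',s)
a=cv2.resize(im[125:185,195:245],None,fx=8,fy=8,interpolation=cv2.INTER_CUBIC)
b=cv2.resize(s[205:265,280:330],None,fx=8,fy=8,interpolation=cv2.INTER_CUBIC)
cv2.imwrite('pics/d1.png',np.hstack([a,b]))"
```

```text
(no output)
```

View pics/d1.png

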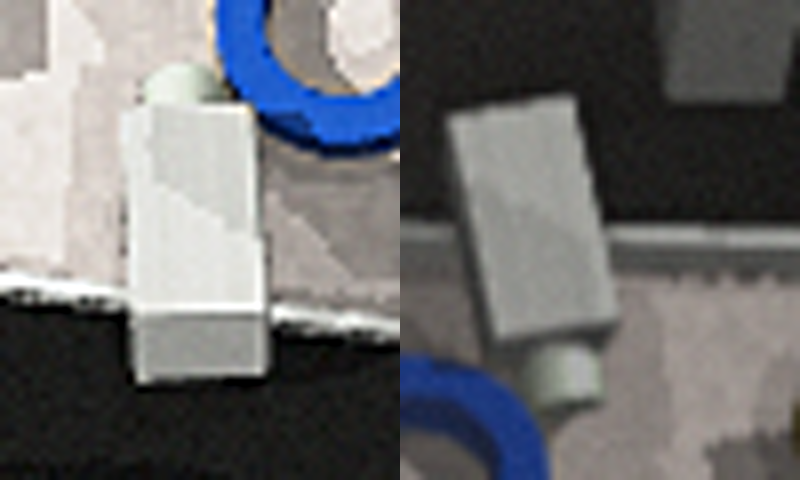

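D lies tipped over the far rim: its base face is raised (top view, visible base face at (200,345)) and the cap is down outside, beside the tape. I'll triangulate the four top-face corners.

```bash
python3 -c "
from h import *
T=lambda p:np.array(p)/8+[195-.4,125-.4]
S=lambda p:np.array(p)/8+[280-.4,205-.4]
P={}
for n,t,s in(('b+',(133,312),(175,95)),('b-',(268,305),(50,118)),('s+',(128,110),(215,318)),('s-',(254,103),(97,338)),('cap',(185,64),(165,405))):
    p,e=tri(S(s),T(t));P[n]=p;print(n,p,'err',round(e,4),'lane',tolane(p))
for a,b in(('b+','b-'),('s+','s-'),('b+','s+'),('b-','s-')): print(a,b,np.linalg.norm(P[a]-P[b]))
for t in((138,383),(268,378)): print('base low',onz('top',T(t),.02),tolane(onz('top',T(t),.02)))
"
```

```text
b+ [0.5898 0.0981 0.0751] err 0.0003 lane [ 0.06   -0.1185]
b- [0.5939 0.0538 0.071 ] err 0.0008 lane [ 0.0678 -0.1623]
s+ [0.6651 0.1037 0.0442] err 0.0007 lane [ 0.1345 -0.1064]
s- [0.6691 0.062  0.0422] err 0.0003 lane [ 0.1421 -0.1476]
cap [0.6866 0.0855 0.0251] err 0.0023 lane [ 0.1574 -0.1227]
b+ b- 0.04465697190697994
s+ s- 0.04201257367685598
b+ s+ 0.08156955719325194
b- s- 0.08103193279547997
base low [0.576  0.0998 0.02  ] [ 0.046  -0.1179]
base low [0.5786 0.0556 0.02  ] [ 0.0525 -0.1618]
```

Edges measure 44 and 81 mm, close to the true sizes: tilt −21.6° (cap down), yaw 5.2°. Plan: grip the body across its width near the base, lift it back into the lane, lay it flat, then stand it like the others.

```bash
python3 -c "
from h import *
def tape(im):
    h=cv2.cvtColor(im,cv2.COLOR_BGR2HSV);m=cv2.inRange(h,(100,150,60),(130,255,255));c=max(cv2.findContours(m,0,2)[0],key=cv2.contourArea)
    return cv2.minEnclosingCircle(c),cv2.boundingRect(c)
for f in('/tmp/top.png','/tmp/t3.png'):
    (c,r),b=tape(cv2.imread(f));print(c,r,b,onz('top',c,.02))
go(.6112,.0779,.15,5.2)"
```

```text
(237.42974853515625, 127.71900939941406) 16.370023727416992 (222, 112, 32, 32) [0.7033 0.0329 0.02  ]
(237.41122436523438, 127.66415405273438) 16.322555541992188 (222, 112, 32, 32) [0.7035 0.0329 0.02  ]
yaw -5.13 turn -0.0287 shift [ 0.1244 -0.1375  0.0654] |3.1 rows| pos [ 0.4996 -0.0703  0.2152] F [-0.3  0.6 -0.1] w -0.001 t 46.83
```

Tape unmoved. Going to D.

Emit:
play_rows(motion=[[0, 0, 0, -0.0144, 60], [0, 0, 0, -0.0143, 60], [0.04, -0.045, 0, 0, 65], [0.045, -0.05, 0.01, 0, 65], [0.03, -0.032, 0.025, 0, 65]])

```text
time: 47.45
tool_pos: [0.6015, 0.0682, 0.182]
tcp_rot: [-3.137, -0.153, -0.009]
wrist_force: [1.0, -1.3, 0.5]
width: 0.758
```

Emit:
play_rows(motion=[[0.009, -0.01, 0.03, 0, 65], [0, 0, 0, 0, 65], [0, 0, 0, 0, 65]])

```text
time: 47.82
tool_pos: [0.6067, 0.0753, 0.1507]
tcp_rot: [3.138, 0.15, 0.001]
wrist_force: [-0.4, -0.3, 0.2]
width: 0.761
```

```bash
python3 -c "
from h import *
go(.6112,.0779,.024,5.2)"
```

```text
yaw 5.48 turn 0.0008 shift [ 0.0047 -0.0022  0.1267] |2.0 rows| pos [0.6067 0.0753 0.1507] F [-0.4 -0.3  0.2] w 0.761 t 47.83
```

Emit:
play_rows(motion=[[0.003, -0.0015, 0.035, 0, 65], [0, 0, 0.035, 0, 65], [0, 0, 0.025, 0, 65], [0, 0, 0.018, 0, 65], [0, 0, 0.008, 0, 65]])

```text
time: 48.45
tool_pos: [0.6097, 0.0759, 0.0289]
tcp_rot: [-3.138, -0.147, -0.001]
wrist_force: [-0.1, -0.1, 0.4]
width: 0.762
```

Emit:
play_rows(motion=[[0, 0, 0.004, 0, 65], [0, 0, 0, 0, 65], [0, 0, 0, 0, 50], [0, 0, 0, 0, 35], [0, 0, 0, 0, 30]])

```text
time: 49.08
tool_pos: [0.6107, 0.0765, 0.0256]
tcp_rot: [-3.138, -0.148, -0.004]
wrist_force: [1.0, -0.2, 2.7]
width: 0.538
```

Emit:
play_rows(motion=[[0, 0, 0, 0, 30], [0, 0, -0.01, 0, 30], [0, 0, -0.015, 0, 30], [0, 0, -0.015, 0, 30], [0, 0, 0, 0, 30]])

```text
time: 49.7
tool_pos: [0.6112, 0.0764, 0.0669]
tcp_rot: [-3.138, -0.148, -0.006]
wrist_force: [-0.7, 0.9, -2.4]
width: 0.538
```

```bash
python3 -c "
from h import *
go(*lane(.002,-.15),.075,-4.94);print(tolane(read_state()['tool_pos']))"
```

```text
yaw 5.40 turn 0.0287 shift [-0.0811  0.0117 -0.0084] |1.3 rows| pos [0.6112 0.0764 0.0669] F [-0.7  0.9 -2.4] w 0.538 t 49.70
[ 0.0831 -0.1383]
```

Held at 46 mm. Carry it back into the lane and lower.

Emit:
play_rows(motion=[[-0.02, 0.002, -0.006, 0.0144, 30], [-0.025, 0.003, 0, 0.0143, 30], [-0.025, 0.004, 0, 0, 30], [-0.018, 0.003, 0, 0, 30], [0, 0, 0.01, 0, 30]])

```text
time: 50.32
tool_pos: [0.5206, 0.066, 0.0606]
tcp_rot: [-3.139, 0.135, -0.001]
wrist_force: [0.9, -0.4, -2.0]
width: 0.536
```

Emit:
play_rows(motion=[[0, 0, 0.012, 0, 30], [0, 0, 0.01, 0, 30], [0, 0, 0.008, 0, 30], [0, 0, 0, 0, 30]])

```text
time: 50.82
tool_pos: [0.5213, 0.0661, 0.0297]
tcp_rot: [3.139, -0.135, -0.002]
wrist_force: [0.0, -0.2, -1.5]
width: 0.537
```

Emit:
play_rows(motion=[[0, 0, 0.006, 0, 30], [0, 0, 0.006, 0, 30], [0, 0, 0, 0, 30]])

```text
time: 51.2
tool_pos: [0.5217, 0.0662, 0.0191]
tcp_rot: [-3.138, 0.135, -0.001]
wrist_force: [-1.8, 1.1, 0.9]
width: 0.535
```

```bash
python3 -c "
from h import *
go(*lane(-.006,-.15),.015,-4.94);print(tolane(read_state()['tool_pos']))"
```

```text
yaw -4.93 turn 0.0000 shift [-0.0008 -0.0061  0.0041] |0.1 rows| pos [0.5217 0.0662 0.0191] F [-1.8  1.1  0.9] w 0.535 t 51.20
[-0.0052 -0.1561]
```

Emit:
play_rows(motion=[[0, 0, 0.003, 0, 30], [0, 0, 0, 0, 30], [0, 0, 0, 0, 55], [0, 0, 0, 0, 60], [0, 0, 0, 0, 60]])

```text
time: 51.82
tool_pos: [0.5215, 0.066, 0.0156]
tcp_rot: [3.139, -0.135, 0.0]
wrist_force: [-0.1, -0.4, 0.0]
width: 0.702
```

Emit:
play_rows(motion=[[0, 0, -0.02, 0, 60], [0, 0, -0.03, 0, 60], [0, 0, -0.03, 0, 60], [0, 0.05, -0.06, 0, 60], [0, 0.06, -0.03, 0, 60]])

```text
time: 52.45
tool_pos: [0.5146, -0.0298, 0.1743]
tcp_rot: [3.139, -0.131, 0.006]
wrist_force: [-0.1, -1.1, -0.4]
width: 0.699
```

Emit:
play_rows(motion=[[0, 0.06, 0, 0, 60], [0, 0.06, 0, 0, 60], [0, 0.04, 0, 0, 60], [0, 0, 0, 0, 60]])

```text
time: 52.95
tool_pos: [0.499, -0.1916, 0.1715]
tcp_rot: [3.138, -0.142, 0.0]
wrist_force: [0.1, 0.8, -0.3]
width: 0.702
```

```bash
python3 -c "
from h import *
blobs();im=blobs(190);cv2.imwrite('/tmp/t4.png',im)
g=cv2.cvtColor(im,cv2.COLOR_BGR2GRAY)
for y in(-.17,-.163,-.156,-.149,-.142):
  print(y,[(int(1000*x),int(g[tuple(np.round(proj('top',[*lane(x,y),.052])).astype(int)[::-1])])) for x in np.arange(-.065,.08,.006)])"
```

```text
area 274 rect [181.1 189.7] [17.6 17.3] 6.3  lane@z.09 [-0.0184 -0.0518]
area 274 rect [140.  189.1] [17.6 17.4] 6.3  lane@z.09 [-0.0278  0.0515]
area 272 rect [ 95.  184.9] [17.4 17.6] 6.3  lane@z.09 [-0.0293  0.1656]
area 547 rect [224.  183.4] [17.1 38.4] 6.3  lane@z.09 [ 0.0093 -0.1586]
area 182 rect [180.8 189.6] [16.6 17.1] 7.1  lane@z.09 [-0.0182 -0.0511]
area 171 rect [139.7 189.1] [16.7 17.1] 7.1  lane@z.09 [-0.0279  0.0525]
area 158 rect [ 94.7 184.8] [16.5 17.3] 8.1  lane@z.09 [-0.029   0.1665]
area 500 rect [224.  183.4] [16.6 37.8] 6.3  lane@z.09 [ 0.0093 -0.1584]
-0.17 [(-65, 30), (-59, 29), (-53, 27), (-47, 24), (-41, 25), (-35, 148), (-29, 239), (-23, 238), (-17, 237), (-11, 238), (-5, 238), (0, 238), (6, 237), (12, 237), (18, 239), (24, 239), (30, 238), (36, 237), (42, 241), (48, 57), (54, 153), (60, 161), (66, 108), (72, 229), (78, 230)]
-0.163 [(-65, 31), (-59, 19), (-53, 30), (-47, 22), (-41, 14), (-35, 254), (-29, 239), (-23, 238), (-17, 237), (-11, 239), (-5, 237), (0, 238), (6, 238), (12, 237), (18, 238), (24, 237), (30, 239), (36, 238), (42, 247), (48, 119), (
[... 206 characters left out ...]
, (12, 238), (18, 238), (24, 238), (30, 238), (36, 238), (42, 240), (48, 245), (54, 241), (60, 238), (66, 233), (72, 174), (78, 232)]
-0.149 [(-65, 21), (-59, 30), (-53, 25), (-47, 29), (-41, 23), (-35, 175), (-29, 240), (-23, 236), (-17, 238), (-11, 239), (-5, 238), (0, 236), (6, 236), (12, 239), (18, 237), (24, 236), (30, 237), (36, 236), (42, 242), (48, 173), (54, 244), (60, 246), (66, 220), (72, 209), (78, 211)]
-0.142 [(-65, 23), (-59, 21), (-53, 20), (-47, 24), (-41, 12), (-35, 255), (-29, 240), (-23, 236), (-17, 239), (-11, 236), (-5, 238), (0, 237), (6, 240), (12, 238), (18, 237), (24, 238), (30, 238), (36, 237), (42, 255), (48, 0), (54, 1), (60, 92), (66, 113), (72, 204), (78, 209)]
```

D lies flat, square to the lane: base at lane x −0.037, y ≈ −0.157. Grip its cap.

```bash
python3 -c "
from h import *
go(*lane(.068,-.157),.12,-4.94)"
```

```text
yaw -5.01 turn -0.0002 shift [ 0.0737 -0.2552  0.0514] |4.3 rows| pos [ 0.4991 -0.1889  0.1713] F [0.2 0.1 0. ] w 0.700 t 53.05
```

Emit:
play_rows(motion=[[0.015, -0.055, 0, 0, 60], [0.016, -0.055, 0, 0, 60], [0.016, -0.055, 0, 0, 60], [0.015, -0.05, 0.01, 0, 60], [0.009, -0.03, 0.02, 0, 60]])

```text
time: 53.68
tool_pos: [0.5923, 0.0536, 0.1424]
tcp_rot: [-3.138, 0.129, -0.004]
wrist_force: [-0.7, 1.0, -0.3]
width: 0.702
```

Emit:
play_rows(motion=[[0.0027, -0.0102, 0.02, 0, 60], [0, 0, 0.02, 0, 60], [0, 0, 0, 0, 60], [0, 0, 0, 0, 60]])

```text
time: 54.18
tool_pos: [0.5947, 0.058, 0.1017]
tcp_rot: [3.138, -0.137, 0.0]
wrist_force: [0.1, -0.0, 1.3]
width: 0.701
```

```bash
python3 -c "
from h import *
go(*lane(.068,-.157),.0235,-4.94)"
```

```text
yaw -5.01 turn -0.0002 shift [-0.0002 -0.0011  0.0782] |1.3 rows| pos [0.5947 0.058  0.1017] F [ 0.1 -0.   1.3] w 0.701 t 54.17
```

Emit:
play_rows(motion=[[0, -0.001, 0.03, 0, 60], [0, 0, 0.025, 0, 60], [0, 0, 0.015, 0, 60], [0, 0, 0.006, 0, 60], [0, 0, 0.002, 0, 60]])

```text
time: 54.8
tool_pos: [0.5954, 0.0597, 0.0241]
tcp_rot: [-3.139, 0.136, -0.002]
wrist_force: [0.6, -0.7, -0.1]
width: 0.7
```

Emit:
play_rows(motion=[[0, 0, 0, 0, 60], [0, 0, 0, 0, 45], [0, 0, 0, 0, 25], [0, 0, 0, 0, 15], [0, 0, 0, 0, 15]])

```text
time: 55.42
tool_pos: [0.5954, 0.06, 0.0242]
tcp_rot: [-3.139, 0.135, -0.002]
wrist_force: [-0.5, -0.2, 3.4]
width: 0.338
```

Emit:
play_rows(motion=[[-0.006, 0, -0.005, 0, 15], [-0.01, 0, 0, 0, 15], [-0.012, 0, 0, 0, 15], [-0.003, 0, 0.002, 0, 15], [0, 0, 0, 0, 15]])

```text
time: 56.05
tool_pos: [0.5631, 0.0627, 0.0262]
tcp_rot: [3.139, -0.135, -0.001]
wrist_force: [-0.3, 0.2, -1.3]
width: 0.34
```

```bash
python3 -c "
from h import *
go(*lane(.034,-.157),.026,-4.94)"
```

```text
yaw -4.92 turn 0.0000 shift [-0.0024  0.001   0.0002] |0.0 rows| pos [0.5631 0.0627 0.0262] F [-0.3  0.2 -1.3] w 0.340 t 56.05
```

Same arc as for A and B.

Emit:
play_rows(motion=[[-0.004, 0, 0.001, 0, 15], [-0.004, 0, 0, 0, 15], [0, 0, 0, 0, 15]])

```text
time: 56.42
tool_pos: [0.5572, 0.0632, 0.0263]
tcp_rot: [-3.139, 0.135, -0.004]
wrist_force: [3.0, -0.9, -0.7]
width: 0.338
```

Emit:
play_rows(motion=[[-0.002, 0, -0.003, 0, 15], [-0.002, 0, -0.005, 0, 15], [0, 0, 0, 0, 15]])

```text
time: 56.8
tool_pos: [0.5544, 0.0637, 0.035]
tcp_rot: [-3.138, 0.135, -0.008]
wrist_force: [5.0, -1.0, -0.1]
width: 0.336
```

Emit:
play_rows(motion=[[-0.002, 0, -0.005, 0, 15], [-0.003, 0, -0.006, 0, 15], [0, 0, 0, 0, 15]])

```text
time: 57.18
tool_pos: [0.5488, 0.064, 0.0456]
tcp_rot: [3.139, -0.135, 0.006]
wrist_force: [6.0, -2.1, 0.5]
width: 0.341
```

Emit:
play_rows(motion=[[-0.003, 0, -0.006, 0, 15], [-0.004, 0, -0.006, 0, 15], [0, 0, 0, 0, 15], [-0.004, 0, -0.006, 0, 15], [-0.005, 0, -0.007, 0, 15]])

```text
time: 57.8
tool_pos: [0.5313, 0.0654, 0.0696]
tcp_rot: [-3.139, 0.135, -0.0]
wrist_force: [3.7, 0.0, 0.6]
width: 0.34
```

Emit:
play_rows(motion=[[0, 0, 0, 0, 15], [-0.005, 0, -0.006, 0, 15], [-0.006, 0, -0.006, 0, 15], [0, 0, 0, 0, 15]])

```text
time: 58.3
tool_pos: [0.5188, 0.0666, 0.0814]
tcp_rot: [-3.139, 0.135, 0.003]
wrist_force: [2.6, -0.6, -0.6]
width: 0.339
```

Emit:
play_rows(motion=[[-0.006, 0, -0.005, 0, 15], [-0.006, 0, -0.004, 0, 15], [0, 0, 0, 0, 15]])

```text
time: 58.68
tool_pos: [0.507, 0.0676, 0.0905]
tcp_rot: [-3.139, 0.135, 0.002]
wrist_force: [0.5, 0.6, -2.0]
width: 0.335
```

Emit:
play_rows(motion=[[-0.006, 0, -0.003, 0, 15], [-0.006, 0, -0.003, 0, 15], [0, 0, 0, 0, 15]])

```text
time: 59.05
tool_pos: [0.4958, 0.0685, 0.0969]
tcp_rot: [3.139, -0.135, 0.0]
wrist_force: [0.3, -0.6, -0.6]
width: 0.338
```

Emit:
play_rows(motion=[[-0.005, 0, -0.0015, 0, 15], [-0.005, 0, -0.001, 0, 15], [0, 0, 0, 0, 15], [-0.004, 0, 0, 0, 15], [-0.004, 0, 0, 0, 15]])

```text
time: 59.68
tool_pos: [0.482, 0.07, 0.1017]
tcp_rot: [-3.138, 0.135, -0.012]
wrist_force: [5.5, -1.4, 10.4]
width: 0.338
```

Emit:
play_rows(motion=[[0, 0, 0, 0, 15], [-0.004, 0, 0, 0, 15], [-0.004, 0, 0, 0, 15], [0, 0, 0, 0, 15]])

```text
time: 60.18
tool_pos: [0.4754, 0.0709, 0.1032]
tcp_rot: [-3.138, 0.135, -0.017]
wrist_force: [6.7, -1.6, 14.9]
width: 0.338
```

Emit:
play_rows(motion=[[-0.004, 0, -0.001, 0, 15], [-0.004, 0, 0, 0, 15], [-0.003, 0, -0.001, 0, 15], [-0.002, 0, 0, 0, 15], [0, 0, 0, 0, 15]])

```text
time: 60.8
tool_pos: [0.4618, 0.072, 0.1051]
tcp_rot: [-3.138, 0.135, -0.015]
wrist_force: [3.1, -2.0, 16.7]
width: 0.339
```

Emit:
play_rows(motion=[[-0.004, 0, 0, 0, 15], [0, 0, -0.018, 0, 15], [0.02, 0, -0.004, 0, 15], [0.02, 0, 0, 0, 15], [0.013, 0, 0.006, 0, 15]])

```text
time: 61.42
tool_pos: [0.5054, 0.0677, 0.1159]
tcp_rot: [-3.139, 0.136, 0.005]
wrist_force: [1.0, -0.5, -0.7]
width: 0.331
```

Emit:
play_rows(motion=[[0, 0, 0.01, 0, 15], [0, 0, 0.005, 0, 15], [0, 0, 0.003, 0, 15], [0, 0, 0, 0, 15]])

```text
time: 61.92
tool_pos: [0.5054, 0.0677, 0.0986]
tcp_rot: [3.139, -0.135, -0.002]
wrist_force: [-0.6, 0.2, -1.5]
width: 0.335
```

```bash
cat >> h.py <<'E'
def edge(y0):
    g=cv2.GaussianBlur(cv2.cvtColor(grab('scene'),cv2.COLOR_BGR2GRAY),(3,3),0)
    for y in (y0-.01,y0,y0+.01):
        print(y,[(int(1000*x),int(g[tuple(np.round(proj('scene',[*lane(x,y),.006])).astype(int)[::-1])])) for x in np.arange(-.05,.05,.006)])
E
python3 -c "
from h import *
print(tolane(read_state()['tool_pos']));go(.5,.07,.095);edge(-.157)"
```

```text
[-0.0215 -0.1561]
yaw -4.93 turn 0.0000 shift [-0.0056 -0.0019  0.0037] |0.1 rows| pos [0.5054 0.0677 0.0986] F [-0.6  0.2 -1.5] w 0.335 t 61.92
-0.167 [(-50, 69), (-44, 69), (-38, 69), (-32, 70), (-26, 67), (-20, 38), (-14, 29), (-8, 28), (-2, 30), (3, 31), (9, 33), (15, 34), (21, 33), (27, 32), (33, 33), (39, 34), (45, 34)]
-0.157 [(-50, 69), (-44, 68), (-38, 68), (-32, 70), (-26, 66), (-20, 38), (-14, 30), (-8, 29), (-2, 30), (3, 30), (9, 30), (15, 30), (21, 33), (27, 32), (33, 34), (39, 33), (45, 33)]
-0.147 [(-50, 70), (-44, 68), (-38, 68), (-32, 69), (-26, 67), (-20, 41), (-14, 31), (-8, 29), (-2, 28), (3, 28), (9, 29), (15, 29), (21, 31), (27, 31), (33, 31), (39, 32), (45, 32)]
```

Emit:
play_rows(motion=[[0, 0, 0.003, 0, 15], [0, 0, 0, 0, 15]])

```text
time: 62.22
tool_pos: [0.5068, 0.0677, 0.0967]
tcp_rot: [-3.139, 0.135, -0.002]
wrist_force: [-0.4, 0.1, 0.7]
width: 0.334
```

```bash
python3 -c "
from h import *
go(.5,.07,.095);edge(-.157)"
```

```text
yaw -4.93 turn 0.0000 shift [-0.0069 -0.0017  0.0017] |0.1 rows| pos [0.5068 0.0677 0.0967] F [-0.4  0.1  0.7] w 0.334 t 62.23
-0.167 [(-50, 71), (-44, 71), (-38, 70), (-32, 69), (-26, 69), (-20, 51), (-14, 36), (-8, 30), (-2, 28), (3, 29), (9, 33), (15, 34), (21, 34), (27, 33), (33, 33), (39, 34), (45, 32)]
-0.157 [(-50, 71), (-44, 69), (-38, 69), (-32, 70), (-26, 70), (-20, 54), (-14, 36), (-8, 28), (-2, 29), (3, 29), (9, 30), (15, 30), (21, 32), (27, 33), (33, 33), (39, 33), (45, 32)]
-0.147 [(-50, 68), (-44, 67), (-38, 67), (-32, 68), (-26, 68), (-20, 53), (-14, 37), (-8, 28), (-2, 28), (3, 30), (9, 29), (15, 31), (21, 30), (27, 32), (33, 31), (39, 30), (45, 33)]
```

On the floor, tilt about 76°, still well past tipping. Release D.

Emit:
play_rows(motion=[[0, 0, 0, 0, 35], [0, 0, 0, 0, 50], [0, 0, 0, 0, 50], [0, 0, 0, 0, 50], [0, 0, -0.02, 0, 50]])

```text
time: 62.9
tool_pos: [0.5044, 0.0675, 0.1145]
tcp_rot: [3.138, -0.135, -0.007]
wrist_force: [-1.0, 0.5, 0.1]
width: 0.584
```

Emit:
play_rows(motion=[[0, 0, -0.04, 0, 60], [0, 0, -0.04, 0, 60], [0, 0, -0.04, 0, 60], [0, 0.05, -0.02, 0, 60], [0, 0.06, 0, 0, 60]])

```text
time: 63.52
tool_pos: [0.4983, -0.0425, 0.259]
tcp_rot: [3.138, -0.13, 0.009]
wrist_force: [1.3, -0.8, -0.7]
width: 0.703
```

Emit:
play_rows(motion=[[-0.01, 0.06, 0, 0, 30], [-0.01, 0.06, 0, 0, 0], [-0.01, 0.06, 0, 0, 0], [-0.01, 0.06, 0, 0, 0], [0, 0.06, 0, 0, 0]])

```text
time: 64.15
tool_pos: [0.43, -0.3392, 0.2563]
tcp_rot: [3.138, -0.136, 0.001]
wrist_force: [0.4, 0.1, 0.1]
width: 0.0
```

Emit:
play_rows(motion=[[-0.01, 0.06, 0, 0, 0], [-0.01, 0.06, 0, 0, 0], [-0.01, 0.06, 0, 0, 0], [-0.01, 0.06, 0, 0, 0], [0, 0, 0, 0, 0]])

```text
time: 64.78
tool_pos: [0.3684, -0.5768, 0.2546]
tcp_rot: [3.138, -0.142, -0.002]
wrist_force: [0.2, 1.0, -0.2]
width: 0.001
```

```bash
python3 -c "
from h import *
im=blobs();s=grab('scene');cv2.imwrite('/tmp/t5.png',im);cv2.imwrite('/tmp/s5.png',s)
go(.4,-.1,.2)
a=cv2.resize(im[145:245,270:390],None,fx=5,fy=5,interpolation=cv2.INTER_CUBIC)[:300]
a=cv2.resize(im[155:235,272:392],None,fx=6.6,fy=6.6,interpolation=cv2.INTER_CUBIC)
b=cv2.resize(s[155:250,140:250],None,fx=6,fy=6,interpolation=cv2.INTER_CUBIC)
W=np.zeros((600,800,3),np.uint8)
a=cv2.resize(im[160:235,272:392],(400,250),interpolation=cv2.INTER_CUBIC);W[:250,:400]=a
b=cv2.resize(s[170:250,140:245],(525,400),interpolation=cv2.INTER_CUBIC)
W=np.zeros((600,800,3),np.uint8)
a=cv2.resize(im[160:235,272:382],(440,300),interpolation=cv2.INTER_CUBIC);W[:300,:440]=a
W[300:,:394]=cv2.resize(s[170:250,140:245],(394,300),interpolation=cv2.INTER_CUBIC)
W[300:,400:]=cv2.resize(s[165:240,260:360],(400,300),interpolation=cv2.INTER_CUBIC)
cv2.imwrite('pics/st.png',W)"
```

```text
area 270 rect [220.9 201.5] [17.4 17.4] 7.1  lane@z.09 [-0.0377 -0.156 ]
area 268 rect [181.  189.7] [17.3 17.2] 6.3  lane@z.09 [-0.0183 -0.0515]
area 271 rect [139.9 189.1] [17.2 17.6] 7.1  lane@z.09 [-0.0279  0.0518]
area 272 rect [ 95. 185.] [17.4 17.5] 5.7  lane@z.09 [-0.0294  0.1658]
yaw -5.02 turn 0.0000 shift [-0.0115 -0.4739  0.0559] |7.6 rows| pos [ 0.37   -0.5732  0.2551] F [0.3 0.2 0.5] w -0.000 t 64.88
```

View pics/st.png

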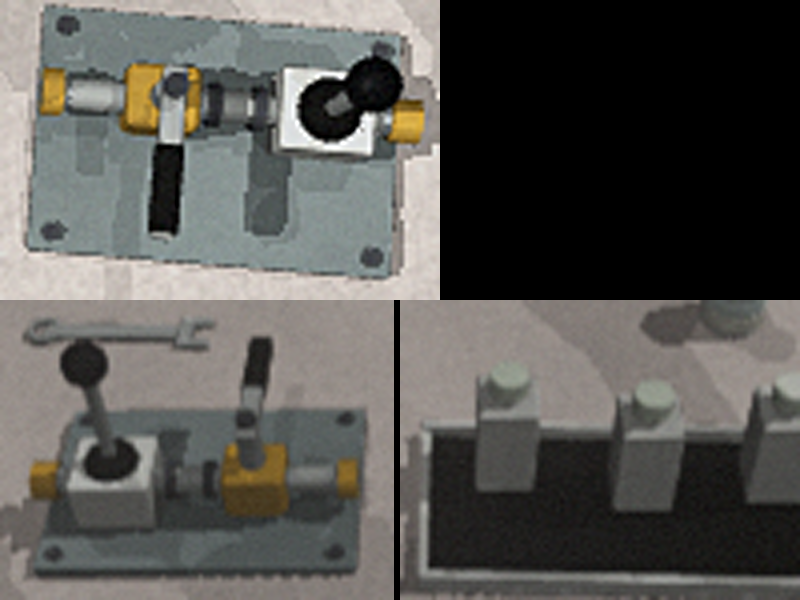

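All four canisters stand in the tray. Stand, top crop: cock axis at (177,82), handle tip at (162,235), ball at (374,83). In the scene crop the ball is at (84,363) and the tip at (258,340). Measure the stand.

```bash
python3 -c "
from h import *
T=lambda u,v:(272+u/4-.4,160+v/4-.4)
S=lambda u,v:(140+u/3.752-.4,170+(v-300)/3.75-.4)
P=np.array([onz('top',T(*c),.012) for c in((45,8),(403,38),(390,277),(28,247))])
ctr=P.mean(0)[:2];yd=(P[0]-P[1]+P[3]-P[2])[:2];yd/=np.linalg.norm(yd);xd=np.array([yd[1],-yd[0]])
print(P[:,:2],'ctr',ctr,'xd',xd,'yaw',np.degrees(np.arctan2(xd[1],xd[0])),np.linalg.norm(P[0]-P[1]),np.linalg.norm(P[0]-P[3]))
w=lambda x,y:ctr+x*xd+y*yd
print('pred axis',w(.02,.045),'pred tip',w(.02-.098,.045),'pred ball',w(.02,-.065))
print('axis',onz('top',T(177,82),.107),'tip',onz('top',T(163,235),.099))
print('ball tri',tri(S(84,363),T(374,83)),'onz',onz('top',T(374,83),.168))
print('tip tri',tri(S(258,340),T(163,235)))
"
```

```text
[[ 0.6121 -0.0948]
 [ 0.5964 -0.3447]
 [ 0.4302 -0.3326]
 [ 0.4464 -0.0846]] ctr [ 0.5213 -0.2142] xd [ 0.998  -0.0638] yaw -3.6597177449790723 0.25040751091518426 0.16605637058391184
pred axis [ 0.5441 -0.1705] pred tip [ 0.4463 -0.1643] pred ball [ 0.5371 -0.2803]
axis [ 0.5468 -0.1711  0.107 ] tip [ 0.4498 -0.1633  0.099 ]
ball tri (array([ 0.5383, -0.2805,  0.1712]), np.float64(0.00184000272942197)) onz [ 0.5388 -0.2805  0.168 ]
tip tri (array([ 0.4496, -0.165 ,  0.103 ]), np.float64(0.004539538590942344))
```

The plate measures 250×166 mm (true 250×170); axis ≈ (0.545,−0.171), ball ≈ (0.538,−0.2805,0.17), consistent with the given geometry. Plan: straddle the handle with loosely open fingers and sweep the quarter turn, turning the tool with it. First go above the handle, then turn the tool by a half turn to stay in joint range.

```bash
cat >> h.py <<'E'
AX=np.array([.5455,-.1710]);SX=np.array([.998,-.0638]);SY=np.array([.0638,.998])
def hpos(a,r=.07):  # handle point at cock angle a
    return AX+r*(-np.cos(a)*SX+np.sin(a)*SY)
E
python3 -c "
from h import *
print(hpos(0),hpos(np.pi/2),read_state()['q'])
go(*hpos(0),.23)"
```

```text
[ 0.4756 -0.1665] [ 0.55   -0.1011] [-1.0343  0.266   1.5576  0.0005  1.3198  0.624 ]
yaw -5.02 turn 0.0000 shift [ 0.0696 -0.4143  0.0258] |6.7 rows| pos [ 0.37   -0.5732  0.2551] F [0.3 0.2 0.5] w -0.000 t 64.88
```

Emit:
play_rows(motion=[[0.01, -0.059, 0, 0, 27], [0.01, -0.059, 0, 0, 27], [0.01, -0.059, 0, 0, 27], [0.01, -0.059, 0, 0, 27], [0.01, -0.059, 0, 0, 27]])

```text
time: 65.5
tool_pos: [0.4459, -0.2798, 0.2564]
tcp_rot: [-3.139, 0.133, -0.002]
wrist_force: [0.3, 0.1, -0.0]
width: 0.317
```

Emit:
play_rows(motion=[[0.01, -0.059, 0, 0, 27], [0.01, -0.059, 0, 0, 27], [0, 0, 0, -0.029, 27], [0, 0, 0, -0.029, 27], [0, 0, 0, -0.029, 27]])

```text
time: 66.12
tool_pos: [0.4754, -0.1654, 0.2563]
tcp_rot: [-3.055, -0.731, -0.001]
wrist_force: [0.3, -0.2, 0.8]
width: 0.318
```

Emit:
play_rows(motion=[[0, 0, 0, -0.029, 27], [0, 0, 0, -0.029, 27], [0, 0, 0, -0.029, 27], [0, 0, 0, -0.029, 27], [0, 0, 0, -0.029, 27]])

```text
time: 66.75
tool_pos: [0.4752, -0.1658, 0.2562]
tcp_rot: [2.423, 1.999, 0.001]
wrist_force: [0.3, 0.1, -0.6]
width: 0.315
```

Emit:
play_rows(motion=[[0, 0, 0, -0.029, 27], [0, 0, 0, -0.029, 27], [0, 0, 0, -0.029, 27], [0, 0, 0, -0.029, 27], [0, 0, 0, -0.029, 27]])

```text
time: 67.38
tool_pos: [0.4752, -0.1659, 0.2562]
tcp_rot: [1.296, 2.861, 0.001]
wrist_force: [0.2, 0.7, 0.3]
width: 0.31
```

Emit:
play_rows(motion=[[0, 0, 0, -0.029, 27], [0, 0, 0, -0.029, 27], [0, 0, 0, -0.029, 27], [0, 0, 0, -0.029, 27], [0, 0, 0, 0, 27]])

```text
time: 68.0
tool_pos: [0.4754, -0.1662, 0.2563]
tcp_rot: [0.204, 3.135, 0.0]
wrist_force: [-0.1, -0.2, -0.3]
width: 0.318
```

```bash
python3 -c "
from h import *
print(read_state()['q'])
go(*hpos(0),.078,176.34)"
```

```text
[-0.3859 -0.0798  1.9313  0.0003  1.2898 -1.8266]
yaw 172.54 turn -0.0106 shift [-0.0002 -0.0004  0.1783] |2.9 rows| pos [ 0.4754 -0.1662  0.2563] F [-0.1 -0.2 -0.3] w 0.318 t 68.00
```

Emit:
play_rows(motion=[[0, 0, 0.04, -0.0106, 34], [0, 0, 0.05, 0, 34], [0, 0, 0.04, 0, 34], [0, 0, 0.025, 0, 34], [0, 0, 0.015, 0, 34]])

```text
time: 68.62
tool_pos: [0.4747, -0.1665, 0.0846]
tcp_rot: [-0.103, -3.138, -0.001]
wrist_force: [-0.1, 0.1, 0.0]
width: 0.4
```

Emit:
play_rows(motion=[[0, 0, 0.008, 0, 34], [0, 0, 0, 0, 34], [0, 0, 0, 0, 24], [0, 0, 0, 0, 24]])

```text
time: 69.12
tool_pos: [0.4766, -0.168, 0.0791]
tcp_rot: [0.1, 3.138, -0.001]
wrist_force: [1.3, 0.3, -0.1]
width: 0.28
```

```bash
python3 -c "
from h import *
go(*hpos(0),.078,176.34)
s=read_state();R=Ro.from_rotvec(s['tcp_rot']).as_matrix();p=s['tool_pos'][:2]
# per-row shifts for arc: 9 deg per row, tool frame rotating
ch=2*.07*np.sin(np.radians(4.5));print('chord',ch,'tool y dir',R[:2,1],'x dir',R[:2,0])
a=np.radians(4.5);print('row: y',.07*np.sin(2*a),'x',-.07*(1-np.cos(2*a)))"
```

```text
yaw 176.35 turn 0.0000 shift [0.0011 0.0014 0.0011] |0.0 rows| pos [ 0.4766 -0.168   0.0791] F [ 1.3  0.3 -0.1] w 0.280 t 69.12
chord 0.010984273401898293 tool y dir [0.0637 0.998 ] x dir [-0.998   0.0637]
row: y 0.010950412552816162 x -0.0008618161583403562
```

Straddling the handle with 24 mm opening. Sweep 90° clockwise in 9° rows.

Emit:
play_rows(motion=[[-0.0009, 0.011, 0, 0.025, 24], [-0.0009, 0.011, 0, 0.025, 24], [-0.0009, 0.011, 0, 0.025, 24], [-0.0009, 0.011, 0, 0.025, 24], [-0.0009, 0.011, 0, 0.025, 24]])

```text
time: 69.75
tool_pos: [0.4994, -0.1198, 0.0787]
tcp_rot: [-1.301, -2.859, 0.002]
wrist_force: [-2.5, -3.1, 2.3]
width: 0.281
```

Emit:
play_rows(motion=[[-0.0009, 0.011, 0, 0.025, 24], [-0.0009, 0.011, 0, 0.025, 24], [-0.0009, 0.011, 0, 0.025, 24], [-0.0009, 0.011, 0, 0.025, 24], [-0.0009, 0.011, 0, 0.025, 24]])

```text
time: 70.38
tool_pos: [0.5501, -0.1022, 0.0784]
tcp_rot: [-2.295, -2.143, 0.002]
wrist_force: [-2.9, -2.0, 1.3]
width: 0.284
```

Emit:
play_rows(motion=[[0, 0.005, 0, 0, 24], [0, 0.003, 0, 0, 24], [0, 0, 0, 0, 24]])

```text
time: 70.75
tool_pos: [0.5535, -0.102, 0.0774]
tcp_rot: [-2.281, -2.148, 0.011]
wrist_force: [-14.0, 1.3, 9.1]
width: 0.275
```

```bash
python3 -c "
from h import *
go(*hpos(np.pi/2),.078,86.34)"
```

```text
yaw 86.55 turn 0.0006 shift [ 0.0006 -0.0036 -0.0006] |0.1 rows| pos [ 0.5535 -0.102   0.0774] F [-14.    1.3   9.1] w 0.275 t 70.75
```

Hard stop felt (14 N), so it is fully open. Back off to centre, open, lift away, then go to the lever.

Emit:
play_rows(motion=[[0, -0.007, 0, 0, 24], [0, 0, 0, 0, 36], [0, 0, 0, 0, 36], [0, 0, -0.03, 0, 36], [0, 0, -0.05, 0, 36]])

```text
time: 71.38
tool_pos: [0.5502, -0.1018, 0.1567]
tcp_rot: [-2.287, -2.148, 0.004]
wrist_force: [1.2, -0.2, 0.5]
width: 0.42
```

Emit:
play_rows(motion=[[0, 0, -0.06, 0, 20], [0, 0, -0.04, 0, 0], [0, 0, 0, 0, 0]])

```text
time: 71.75
tool_pos: [0.555, -0.1029, 0.2637]
tcp_rot: [2.284, 2.145, 0.009]
wrist_force: [-0.5, -0.0, -0.6]
width: -0.001
```

```bash
python3 -c "
from h import *
im=grab('top');cv2.imwrite('/tmp/t6.png',im);s=grab('scene')
h=cv2.cvtColor(s,cv2.COLOR_BGR2GRAY)
# dark sleeve at open position in scene: profile between axis and tip
for nm,a in(('open',np.pi/2),('shut',0)):
  print(nm,[int(h[tuple(np.round(proj('scene',[*hpos(a,r),.107])).astype(int)[::-1])]) for r in np.arange(.02,.105,.01)])
print('ball px',proj('scene',[.5385,-.2805,.168]))
go(.5385,-.33,.155,86.34)"
```

```text
open [130, 132, 29, 35, 38, 38, 31, 26, 154]
shut [154, 148, 152, 150, 149, 146, 148, 143, 145]
ball px [162.5807 187.3352]
yaw 86.39 turn 0.0001 shift [-0.2282  0.0009  0.1035] |4.0 rows| pos [ 0.5521 -0.1022  0.2585] F [-1.  -0.2  0.2] w 0.003 t 71.85
```

The camera confirms the dark sleeve now at the open position. Go over the ball to its far side (−y), fingers shut.

```bash
python3 -c "
from h import *
go(.5352,-.330,.143,86.34)"
```

```text
yaw 86.39 turn 0.0001 shift [-0.2284 -0.0025  0.1155] |4.1 rows| pos [ 0.5521 -0.1022  0.2585] F [-1.  -0.2  0.2] w 0.003 t 71.85
```

Emit:
play_rows(motion=[[-0.03, 0, 0, 0, 0], [-0.055, 0, 0, 0, 0], [-0.06, 0, 0, 0, 0], [-0.05, -0.001, 0, 0, 0], [-0.033, -0.001, 0, 0, 0]])

```text
time: 72.47
tool_pos: [0.5337, -0.3313, 0.255]
tcp_rot: [-2.289, -2.146, 0.002]
wrist_force: [1.3, -0.1, -0.6]
width: 0.001
```

Emit:
play_rows(motion=[[0, 0, 0.03, 0, 0], [0, 0, 0.04, 0, 0], [0, 0, 0.03, 0, 0], [0, 0, 0.014, 0, 0], [0, 0, 0, 0, 0]])

```text
time: 73.1
tool_pos: [0.534, -0.3287, 0.1417]
tcp_rot: [-2.288, -2.147, 0.002]
wrist_force: [-0.9, -0.5, -0.1]
width: 0.005
```

```bash
python3 -c "
from h import *
go(*(np.array([.5385,-.2805])+(.052-.028+.006)*SY),.143,86.34)"
```

```text
yaw 86.37 turn 0.0001 shift [ 0.0784  0.0014 -0.0011] |1.3 rows| pos [ 0.534  -0.3287  0.1417] F [-0.9 -0.5 -0.1] w 0.005 t 73.10
```

Push towards the cock (tool +x).

Emit:
play_rows(motion=[[0.015, 0.001, 0, 0, 0], [0.015, 0, 0, 0, 0], [0.015, 0, 0, 0, 0], [0.015, 0, 0, 0, 0], [0.01, 0, 0, 0, 0]])

```text
time: 73.72
tool_pos: [0.5407, -0.26, 0.1438]
tcp_rot: [2.287, 2.15, -0.003]
wrist_force: [0.8, -9.4, -6.1]
width: 0.001
```

Emit:
play_rows(motion=[[0.006, 0, 0, 0, 0], [0, 0, 0, 0, 0]])

```text
time: 73.97
tool_pos: [0.5407, -0.2556, 0.1436]
tcp_rot: [2.286, 2.149, -0.006]
wrist_force: [1.2, -11.1, -6.2]
width: -0.001
```

```bash
python3 -c "
from h import *
go(*(np.array([.5385,-.2805])+(.052-.028)*SY),.143,86.34)
s=grab('scene');t=grab('top')
for n,im in(('scene',s),('top',t)):
  g=cv2.cvtColor(im,cv2.COLOR_BGR2GRAY)
  for l in(.40,.45,.5,.55,.6):
    b=np.array([*(np.array([.5385,-.2805])+.1*np.sin(l)*SY),.068+.1*np.cos(l)]);c=proj(n,b);print(n,l,np.round(c,1))
"
```

```text
yaw 86.46 turn 0.0003 shift [-0.001  -0.0006  0.0006] |0.0 rows| pos [ 0.5407 -0.2556  0.1436] F [  1.2 -11.1  -6.2] w -0.001 t 73.97
scene 0.4 [177.4 189.3]
scene 0.45 [179.2 189.8]
scene 0.5 [181.  190.4]
scene 0.55 [182.7 191. ]
scene 0.6 [184.4 191.7]
top 0.4 [348.3 179.6]
top 0.45 [346.3 179.6]
top 0.5 [344.2 179.6]
top 0.55 [342.2 179.6]
top 0.6 [340.3 179.6]
```

Emit:
play_rows(motion=[[0.004, 0, 0, 0, 0], [0, 0, 0, 0, 0]])

```text
time: 74.32
tool_pos: [0.5408, -0.2553, 0.1437]
tcp_rot: [2.282, 2.146, -0.012]
wrist_force: [-0.4, -20.9, -7.8]
width: -0.002
```

Emit:
play_rows(motion=[[0.003, 0, 0, 0, 0], [0, 0, 0, 0, 0]])

```text
time: 74.58
tool_pos: [0.5408, -0.2551, 0.1437]
tcp_rot: [2.28, 2.144, -0.017]
wrist_force: [-0.7, -29.2, -10.8]
width: -0.0
```

```bash
python3 -c "
from h import *
g=cv2.cvtColor(grab('scene'),cv2.COLOR_BGR2GRAY)
print(g[188:194:1,150:200:2])
g=cv2.cvtColor(grab('top'),cv2.COLOR_BGR2GRAY)
print(g[178:182,330:375:2])"
```

```text
[[153 148 149 149 148 131  65  43  58  30  31  33  65  59  29  34  37  40
   28  95 155 148 141 140 135]
 [152 153 149 149 148 151 126 110 115  31  33  35  59  35  32  29  34  36
   32  84 151 145 136 135 135]
 [153 150 150 145 150 150 148 150 149  42  35  34  50  37  32  34  36  34
   27  66 149 141 136 136 141]
 [153 149 150 151 152 149 146 149 154  55  33  30  46  39  32  34  33  32
   27  70 152 140 138 137 138]
 [153 146 154 151 150 150 146 147 149  78  29  30  40  39  29  31  27  31
   28  73 146 132 137 140 139]
 [152 153 156 149 146 147 146 147 155  96  28  29  36  55  32  28  37  30
   30  95 140 136 139 137 140]]
[[ 92  87 167  12  20  29  22  17   7   2  55  63  68  71  74  66  42  77
   41  41  41  39  41]
 [ 97  90  98  13  21  41  29  32  16   9  52  67  68  68  70  58  32  47
   57  34  34  42  46]
 [100  97 106   7  25  47  34  25  11   6  54  64  66  76  63  57  53 120
   72  52  34  41  35]
 [104  97 105  17  17  39  24  13  11   1  58  63  69  67  63  51  56 234
   55  75  49  39  25]]
```

Hard stop (TCP halted, ball centre at column 342.4, as predicted for 0.55 rad). Ease off slightly and hold over 3 s.

Emit:
play_rows(motion=[[-0.002, 0, 0, 0, 0], [0, 0, 0, 0, 0], [0, 0, 0, 0, 0], [0, 0, 0, 0, 0], [0, 0, 0, 0, 0]])

```text
time: 75.3
tool_pos: [0.5408, -0.2553, 0.1437]
tcp_rot: [2.282, 2.145, -0.013]
wrist_force: [-0.8, -24.7, -9.3]
width: 0.001
```

Emit:
play_rows(motion=[[0, 0, 0, 0, 0], [0, 0, 0, 0, 0], [0, 0, 0, 0, 0], [0, 0, 0, 0, 0], [0, 0, 0, 0, 0]])

```text
time: 75.92
tool_pos: [0.5408, -0.2553, 0.1437]
tcp_rot: [2.282, 2.145, -0.013]
wrist_force: [-0.5, -23.6, -8.2]
width: 0.002
```

Emit:
play_rows(motion=[[0, 0, 0, 0, 0], [0, 0, 0, 0, 0], [0, 0, 0, 0, 0], [0, 0, 0, 0, 0], [0, 0, 0, 0, 0]])

```text
time: 76.55
tool_pos: [0.5408, -0.2553, 0.1437]
tcp_rot: [2.282, 2.145, -0.013]
wrist_force: [-1.0, -23.4, -9.4]
width: 0.002
```

Emit:
play_rows(motion=[[0, 0, 0, 0, 0], [0, 0, 0, 0, 0], [0, 0, 0, 0, 0], [0, 0, 0, 0, 0], [0, 0, 0, 0, 0]])

```text
time: 77.18
tool_pos: [0.5408, -0.2553, 0.1437]
tcp_rot: [2.282, 2.145, -0.013]
wrist_force: [0.0, -23.7, -9.6]
width: -0.002
```

Emit:
play_rows(motion=[[0, 0, 0, 0, 0], [0, 0, 0, 0, 0], [0, 0, 0, 0, 0], [0, 0, 0, 0, 0], [0, 0, 0, 0, 0]])

```text
time: 77.8
tool_pos: [0.5408, -0.2552, 0.1436]
tcp_rot: [2.282, 2.145, -0.013]
wrist_force: [-1.4, -24.4, -9.7]
width: 0.001
```

Emit:
play_rows(motion=[[0, 0, 0, 0, 0], [0, 0, 0, 0, 0], [0, 0, 0, 0, 0], [0, 0, 0, 0, 0], [0, 0, 0, 0, 0]])

```text
time: 78.42
tool_pos: [0.5408, -0.2553, 0.1437]
tcp_rot: [2.282, 2.145, -0.013]
wrist_force: [-0.2, -24.3, -9.4]
width: 0.003
```

Held over 4 s. Let it follow back slowly so it doesn't swing past centre while the cock is open.

Emit:
play_rows(motion=[[-0.008, 0, 0, 0, 0], [-0.01, 0, 0, 0, 0], [-0.01, 0, 0, 0, 0], [-0.01, 0, 0, 0, 0], [-0.008, 0, 0, 0, 0]])

```text
time: 79.05
tool_pos: [0.5384, -0.2947, 0.1438]
tcp_rot: [-2.29, -2.149, -0.001]
wrist_force: [0.5, -1.0, 0.7]
width: 0.003
```

Emit:
play_rows(motion=[[-0.006, 0, 0, 0, 0], [-0.005, 0, 0, 0, 0], [-0.004, 0, 0, 0, 0], [-0.004, 0, 0, 0, 0], [-0.004, 0, 0, 0, 0]])

```text
time: 79.68
tool_pos: [0.5369, -0.3177, 0.144]
tcp_rot: [-2.291, -2.15, -0.0]
wrist_force: [-0.7, -1.1, 0.1]
width: -0.001
```

Emit:
play_rows(motion=[[-0.006, 0, 0, 0, 0], [-0.01, 0, 0, 0, 0], [0, 0, -0.03, 0, 0], [0, 0, -0.05, 0, 0], [0, 0, -0.04, 0, 0]])

```text
time: 80.3
tool_pos: [0.5361, -0.3345, 0.266]
tcp_rot: [2.29, 2.149, 0.0]
wrist_force: [0.6, -0.9, -0.1]
width: 0.001
```

```bash
python3 -c "
from h import *
g=cv2.cvtColor(grab('scene'),cv2.COLOR_BGR2GRAY)
print(g[187,150:200:2],'ball expected 162.6')
go(*hpos(np.pi/2),.23,86.34)"
```

```text
[144 141 147  41  33  37  31  34  31  60 139 124 125 124 123 123 124 125
 126 126 131 133 139 143 143] ball expected 162.6
yaw 86.34 turn 0.0000 shift [ 0.2354 -0.004   0.0417] |3.8 rows| pos [ 0.5385 -0.3361  0.273 ] F [0.8 0.2 4.5] w -0.000 t 80.35
```

Ball centred again (column 162). Now back to the cock to shut it.

Emit:
play_rows(motion=[[0.04, 0, 0, 0, 34], [0.06, -0.001, 0, 0, 34], [0.06, -0.001, 0, 0, 34], [0.045, -0.001, 0, 0, 34], [0.03, -0.001, 0, 0, 34]])

```text
time: 80.97
tool_pos: [0.5469, -0.0972, 0.2641]
tcp_rot: [2.289, 2.151, 0.001]
wrist_force: [0.3, 0.5, -0.8]
width: 0.399
```

Emit:
play_rows(motion=[[0, 0, 0.04, 0, 34], [0, 0, 0.04, 0, 34], [0, 0, 0, 0, 34], [0, 0, 0, 0, 34]])

```text
time: 81.47
tool_pos: [0.5477, -0.0994, 0.1854]
tcp_rot: [2.29, 2.149, 0.001]
wrist_force: [-0.3, -0.6, 0.9]
width: 0.398
```

```bash
python3 -c "
from h import *
go(*hpos(np.pi/2),.078,86.34)"
```

```text
yaw 86.35 turn 0.0000 shift [-0.0016  0.0022  0.1074] |1.7 rows| pos [ 0.5477 -0.0994  0.1854] F [-0.3 -0.6  0.9] w 0.398 t 81.47
```

Emit:
play_rows(motion=[[-0.0015, 0.002, 0.03, 0, 34], [0, 0, 0.035, 0, 34], [0, 0, 0.025, 0, 34], [0, 0, 0.013, 0, 34], [0, 0, 0.004, 0, 34]])

```text
time: 82.1
tool_pos: [0.5497, -0.1009, 0.0779]
tcp_rot: [2.29, 2.149, 0.001]
wrist_force: [0.3, 0.0, 0.2]
width: 0.394
```

Emit:
play_rows(motion=[[0, 0, 0, 0, 24], [0, 0, 0, 0, 24], [0, 0, 0, 0, 24]])

```text
time: 82.48
tool_pos: [0.5494, -0.1006, 0.078]
tcp_rot: [2.29, 2.149, 0.001]
wrist_force: [0.4, 0.7, -0.0]
width: 0.28
```

Emit:
play_rows(motion=[[-0.0009, -0.011, 0, -0.025, 24], [-0.0009, -0.011, 0, -0.025, 24], [-0.0009, -0.011, 0, -0.025, 24], [-0.0009, -0.011, 0, -0.025, 24], [-0.0009, -0.011, 0, -0.025, 24]])

```text
time: 83.1
tool_pos: [0.4992, -0.1179, 0.0782]
tcp_rot: [1.285, 2.863, 0.003]
wrist_force: [3.0, 0.8, 0.3]
width: 0.28
```

Emit:
play_rows(motion=[[-0.0009, -0.011, 0, -0.025, 24], [-0.0009, -0.011, 0, -0.025, 24], [-0.0009, -0.011, 0, -0.025, 24], [-0.0009, -0.011, 0, -0.025, 24], [-0.0009, -0.011, 0, -0.025, 24]])

```text
time: 83.72
tool_pos: [0.4753, -0.1663, 0.0781]
tcp_rot: [0.092, 3.138, 0.001]
wrist_force: [1.4, 3.4, 1.5]
width: 0.279
```

Emit:
play_rows(motion=[[0, -0.004, 0, 0, 24], [0, -0.003, 0, 0, 24], [0, 0, 0, 0, 24]])

```text
time: 84.1
tool_pos: [0.4745, -0.1701, 0.0777]
tcp_rot: [0.108, 3.139, 0.009]
wrist_force: [1.4, 14.2, 5.6]
width: 0.28
```

```bash
python3 -c "
from h import *
go(*hpos(0),.078,176.34)"
```

```text
yaw 176.06 turn -0.0008 shift [-0.0009  0.0037 -0.0003] |0.1 rows| pos [ 0.4745 -0.1701  0.0777] F [ 1.4 14.2  5.6] w 0.280 t 84.10
```

Shut hard stop felt (14 N). Back off, lift, check, then move to the cock side of the ball.

Emit:
play_rows(motion=[[0, 0.0065, 0, 0, 24], [0, 0, 0, 0, 36], [0, 0, 0, 0, 36], [0, 0, -0.03, 0, 36], [0, 0, -0.05, 0, 36]])

```text
time: 84.72
tool_pos: [0.4722, -0.1666, 0.1556]
tcp_rot: [-0.101, -3.135, -0.002]
wrist_force: [1.1, -0.1, 0.2]
width: 0.42
```

Emit:
play_rows(motion=[[0, 0, -0.06, 0, 0], [0, 0, -0.03, 0, 0], [0, 0, 0, 0, 0], [0, 0, 0, 0, 0]])

```text
time: 85.22
tool_pos: [0.4735, -0.1669, 0.2457]
tcp_rot: [-0.101, -3.138, -0.001]
wrist_force: [-0.4, -0.8, -0.5]
width: -0.002
```

```bash
python3 -c "
from h import *
h=cv2.cvtColor(grab('scene'),cv2.COLOR_BGR2GRAY)
for nm,a in(('open',np.pi/2),('shut',0)):
  print(nm,[int(h[tuple(np.round(proj('scene',[*hpos(a,r),.107])).astype(int)[::-1])]) for r in np.arange(.02,.105,.01)])
blobs()
go(*(np.array([.5385,-.2805])+.05*SY),.23,176.34)"
```

```text
open [92, 95, 99, 98, 96, 60, 87, 92, 158]
shut [129, 126, 51, 36, 39, 32, 39, 35, 152]
area 280 rect [221.  201.6] [17.7 17.7] 6.3  lane@z.09 [-0.0379 -0.1563]
area 276 rect [181.2 189.7] [17.6 17.5] 7.1  lane@z.09 [-0.0183 -0.052 ]
area 275 rect [140.  189.1] [17.6 17.4] 6.3  lane@z.09 [-0.0278  0.0515]
area 274 rect [ 95. 185.] [17.4 17.7] 6.3  lane@z.09 [-0.0294  0.1656]
yaw 176.34 turn 0.0000 shift [-0.0727 -0.0595  0.0144] |1.5 rows| pos [ 0.473  -0.1666  0.2447] F [ 0.1 -0.1 -0.3] w 0.003 t 85.33
```

The cock is seen shut and all canisters stand. Now to the +y side of the ball.

Emit:
play_rows(motion=[[-0.03, -0.025, 0, 0, 0], [-0.03, -0.025, 0, 0, 0], [-0.0127, -0.0095, 0, 0, 0], [0, 0, 0.02, 0, 0], [0, 0, 0.03, 0, 0]])

```text
time: 85.95
tool_pos: [0.5423, -0.2302, 0.1955]
tcp_rot: [-0.1, -3.139, -0.001]
wrist_force: [0.1, -1.1, 0.3]
width: -0.004
```

Emit:
play_rows(motion=[[0, 0, 0.03, 0, 0], [0, 0, 0.018, 0, 0], [0, 0, 0.004, 0, 0], [0, 0, 0, 0, 0]])

```text
time: 86.45
tool_pos: [0.5431, -0.2308, 0.1453]
tcp_rot: [0.099, 3.14, -0.0]
wrist_force: [0.1, -0.6, 1.0]
width: 0.004
```

```bash
python3 -c "
from h import *
go(*(np.array([.5385,-.2805])+(-.052+.0315)*SY),.143,176.34)"
```

```text
yaw 176.37 turn 0.0001 shift [ 0.0014 -0.0704  0.0023] |1.1 rows| pos [ 0.5431 -0.2308  0.1453] F [ 0.1 -0.6  1. ] w 0.004 t 86.45
```

Emit:
play_rows(motion=[[0.001, -0.015, 0.002, 0, 0], [0, -0.015, 0, 0, 0], [0, -0.015, 0, 0, 0], [0, -0.015, 0, 0, 0], [0, -0.01, 0, 0, 0]])

```text
time: 87.08
tool_pos: [0.5365, -0.2994, 0.1409]
tcp_rot: [-0.102, -3.137, -0.009]
wrist_force: [2.9, 9.5, -6.1]
width: 0.001
```

Emit:
play_rows(motion=[[0, -0.004, 0, 0, 0], [0, 0, 0, 0, 0]])

```text
time: 87.32
tool_pos: [0.536, -0.3022, 0.1403]
tcp_rot: [-0.102, -3.136, -0.011]
wrist_force: [0.8, 9.0, -5.5]
width: 0.001
```

Emit:
play_rows(motion=[[0, -0.003, 0, 0, 0], [0, 0, 0, 0, 0]])

```text
time: 87.58
tool_pos: [0.5359, -0.3025, 0.1402]
tcp_rot: [-0.102, -3.135, -0.018]
wrist_force: [2.2, 15.8, -2.6]
width: 0.002
```

Emit:
play_rows(motion=[[0, -0.003, 0, 0, 0], [0, 0, 0, 0, 0]])

```text
time: 87.82
tool_pos: [0.5359, -0.3028, 0.1402]
tcp_rot: [-0.102, -3.135, -0.025]
wrist_force: [4.2, 24.6, 1.2]
width: 0.002
```

```bash
python3 -c "
from h import *
for l in(-.5,-.55,-.6):
    b=np.array([*(np.array([.5385,-.2805])+.1*np.sin(l)*SY),.068+.1*np.cos(l)]);print(l,proj('scene',b),proj('top',b))
g=cv2.cvtColor(grab('scene'),cv2.COLOR_BGR2GRAY);print(g[191,130:165])
g=cv2.cvtColor(grab('top'),cv2.COLOR_BGR2GRAY);print(g[182,370:400])"
```

```text
-0.5 [146.0276 190.6644] [383.2145 182.8794]
-0.55 [144.6711 191.3239] [384.6439 183.1803]
-0.6 [143.3857 192.0354] [385.986  183.4882]
[148 147 151 146 148 151 148 143  43  19  28  27  30  29  24  32  28  27
  29  28  35  56  59  43  55  60  51  31  26  50 119 148 144 142 144]
[ 18  24  19  11   8  22  25  17  10 100 161 169 181 184 191 205 202 216
 218 230 222 223 184  56  40  29  43  39  37  39]
```

Emit:
play_rows(motion=[[0, 0, 0, 0, 0], [0, 0, 0, 0, 0], [0, 0, 0, 0, 0], [0, 0, 0, 0, 0], [0, 0, 0, 0, 0]])

```text
time: 88.55
tool_pos: [0.5359, -0.3028, 0.1402]
tcp_rot: [-0.101, -3.135, -0.025]
wrist_force: [3.5, 23.4, -0.2]
width: -0.001
```

Emit:
play_rows(motion=[[0, 0, 0, 0, 0], [0, 0, 0, 0, 0], [0, 0, 0, 0, 0], [0, 0, 0, 0, 0], [0, 0, 0, 0, 0]])

```text
time: 89.18
tool_pos: [0.5359, -0.3028, 0.1402]
tcp_rot: [-0.101, -3.135, -0.025]
wrist_force: [3.1, 24.2, 0.1]
width: 0.001
```

Emit:
play_rows(motion=[[0, 0, 0, 0, 0], [0, 0, 0, 0, 0], [0, 0, 0, 0, 0], [0, 0, 0, 0, 0], [0, 0, 0, 0, 0]])

```text
time: 89.8
tool_pos: [0.5359, -0.3028, 0.1402]
tcp_rot: [-0.101, -3.135, -0.025]
wrist_force: [3.0, 24.1, -0.1]
width: -0.002
```

Emit:
play_rows(motion=[[0, 0, 0, 0, 0], [0, 0, 0, 0, 0], [0, 0, 0, 0, 0], [0, 0, 0, 0, 0], [0, 0, 0, 0, 0]])

```text
time: 90.42
tool_pos: [0.5359, -0.3028, 0.1402]
tcp_rot: [-0.101, -3.135, -0.025]
wrist_force: [2.7, 23.7, 0.6]
width: 0.0
```

Emit:
play_rows(motion=[[0, 0, 0, 0, 0], [0, 0, 0, 0, 0], [0, 0, 0, 0, 0], [0, 0, 0, 0, 0], [0, 0, 0, 0, 0]])

```text
time: 91.05
tool_pos: [0.5359, -0.3028, 0.1402]
tcp_rot: [-0.101, -3.135, -0.025]
wrist_force: [3.5, 24.1, -0.2]
width: -0.002
```

Emit:
play_rows(motion=[[0, 0, 0, 0, 0], [0, 0, 0, 0, 0], [0, 0, 0, 0, 0], [0, 0, 0, 0, 0], [0, 0, 0, 0, 0]])

```text
time: 91.68
tool_pos: [0.5359, -0.3028, 0.1402]
tcp_rot: [-0.101, -3.135, -0.025]
wrist_force: [3.1, 24.0, -1.2]
width: 0.001
```

Ball centre in the scene view is at column 144.5 (−0.55 rad predicts 144.7) and it was held over 4 s at the stop. Follow back slowly and retreat up.

Emit:
play_rows(motion=[[0, 0.01, 0, 0, 0], [0, 0.012, 0, 0, 0], [0, 0.01, 0, 0, 0], [0, 0.01, 0, 0, 0], [0, 0.008, 0, 0, 0]])

```text
time: 92.3
tool_pos: [0.5404, -0.2609, 0.1433]
tcp_rot: [0.1, 3.139, -0.002]
wrist_force: [0.5, 1.1, 0.1]
width: -0.002
```

Emit:
play_rows(motion=[[0, 0.006, 0, 0, 0], [0, 0.005, 0, 0, 0], [0, 0.005, 0, 0, 0], [0, 0.006, 0, 0, 0], [0, 0.008, 0, 0, 0]])

```text
time: 92.92
tool_pos: [0.5421, -0.2306, 0.143]
tcp_rot: [-0.1, -3.14, 0.0]
wrist_force: [-0.7, -0.1, -1.0]
width: -0.001
```

Emit:
play_rows(motion=[[0, 0, -0.03, 0, 0], [0, 0, -0.05, 0, 0], [0.03, 0, -0.04, 0, 0], [0.05, 0, 0, 0, 0], [0.05, 0, 0, 0, 0]])

```text
time: 93.55
tool_pos: [0.4116, -0.2224, 0.264]
tcp_rot: [0.098, 3.139, -0.002]
wrist_force: [-0.9, -1.9, 0.3]
width: -0.004
```

Emit:
play_rows(motion=[[0, -0.05, 0, 0, 0], [0, -0.06, 0, 0, 0], [0, -0.06, 0, 0, 0], [0, -0.03, 0, 0, 0], [0, 0, 0, 0, 0]])

```text
time: 94.18
tool_pos: [0.3992, -0.4239, 0.2626]
tcp_rot: [-0.104, -3.139, -0.0]
wrist_force: [0.6, 1.4, 0.2]
width: -0.003
```

```bash
python3 -c "
from h import *
s=grab('scene');h=cv2.cvtColor(s,cv2.COLOR_BGR2GRAY)
for nm,a in(('open',np.pi/2),('shut',0)):
  print(nm,[int(h[tuple(np.round(proj('scene',[*hpos(a,r),.107])).astype(int)[::-1])]) for r in np.arange(.02,.105,.01)])
print('ball',h[187,150:180])
t=blobs()
# bystanders: compare with the first pictures
s0=cv2.resize(cv2.imread('pics/scene0.png'),(512,384),interpolation=cv2.INTER_AREA)
d=cv2.absdiff(cv2.GaussianBlur(s,(5,5),0),cv2.GaussianBlur(s0,(5,5),0)).max(2)
for n,(x,y) in dict(multimeter=(363,263),wrench=(172,179),tape=(281,265),mug=(217,273),adapter=(174,277),jar=(344,162)).items():
    print(n,int(d[y-14:y+14,x-22:x+22].max()),float(d[y-14:y+14,x-22:x+22].mean().round(1)))
go(.4,-.3,.27)"
```

```text
open [90, 87, 91, 93, 93, 57, 87, 88, 146]
shut [124, 123, 51, 40, 35, 35, 34, 32, 145]
ball [143 144 141 143 149 135  40  28  30  33  36  38  32  34  35  32  32  27
  61 143 141 137 137 138 140 137 137 138 134 138]
area 272 rect [221.  201.6] [17.5 17.5] 7.1  lane@z.09 [-0.0379 -0.1562]
area 268 rect [181.  189.6] [17.2 17.4] 7.1  lane@z.09 [-0.0182 -0.0515]
area 270 rect [140.  189.1] [17.4 17.5] 7.1  lane@z.09 [-0.0277  0.0517]
area 265 rect [ 94.9 185. ] [17.3 17.4] 5.2  lane@z.09 [-0.0294  0.166 ]
multimeter 21 2.3
wrench 16 4.1
tape 38 12.8
mug 17 4.5
adapter 16 3.1
jar 18 6.2
yaw 176.34 turn 0.0000 shift [ 0.0073  0.1213 -0.0071] |1.9 rows| pos [ 0.3996 -0.4216  0.2627] F [ 0.7 -0.   0.5] w 0.001 t 94.28
```

Everything checks except a higher pixel difference at the tape, so I'll verify its outline and then hand in.

```bash
python3 -c "
from h import *
for n,first in(('top',cv2.imread('/tmp/top.png')),('scene',cv2.resize(cv2.imread('pics/scene0.png'),(512,384),interpolation=cv2.INTER_AREA))):
  for im in(first,grab(n)):
    m=cv2.inRange(cv2.cvtColor(im,cv2.COLOR_BGR2HSV),(100,150,50),(130,255,255))
    if n=='scene': m[:, :240]=0; m[:, 330:]=0
    c=max(cv2.findContours(m,0,2)[0],key=cv2.contourArea);print(n,cv2.minEnclosingCircle(c),cv2.boundingRect(c))
print(finish_job())"
```

```text
top ((237.42974853515625, 127.71900939941406), 16.370023727416992) (222, 112, 32, 32)
top ((238.41787719726562, 127.11835479736328), 16.24535369873047) (223, 111, 32, 33)
scene ((281.346923828125, 264.24566650390625), 16.218746185302734) (266, 250, 32, 31)
scene ((280.5, 264.9285583496094), 16.26480484008789) (265, 250, 32, 31)
the job is handed in; nothing more can be done
None
```

The bench is set up and the line purged; I handed the job in at about 94 s of the 210 s allowed. One thing isn't quite as it was: the tape has shifted about 3 mm.

- **Canisters:** A, B and C were stood up by gripping the cap and pivoting the base against the near rim. D, which stood at the start, was later found lying over the far rim. I don't know whether the announced knock or my arm did it. I lifted it back in and stood it up the same way before touching the valve. Last check: all four appear as upright squares in the tray.
- **Purge and vent:** I turned the cock to its open stop (14 N felt, seen by camera). I then held the lever over towards the cock at its stop for over 4 s and let it return slowly. The cock was turned to its shut stop, and the lever was held over the other way for over 4 s and let back.
- **Final state:** the cock is shut, the lever is centred, and the arm is clear of everything.
- **Other things on the bench:** the multimeter, wrench, mug, adapter and jar look unchanged. The tape's outline was about 1 pixel off its first position in both views. It was still in place when D lay beside it, so it most likely got nudged when I lifted D away. I handed in without moving it back.

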